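# Make up two stained-glass kits

## Robot

A 6-joint arm with a two-finger parallel gripper is mounted at the origin on the work surface. World frame = base frame: x ahead of the robot, y to its left, z up, the work surface at z = 0. Lengths are in m, angles in rad, forces in N, time in s.
With the tool pointing down it reaches from about 0.375 to 0.975 m from the base axis. Payload 3.8 kg.
Tool frame: the origin (TCP) lies midway between the tips of the shut fingers; the grasp point (between the pads) lies 19 mm behind it; z points along the fingers, y is the direction in which the jaws open and shut (so a half turn about z gives the same grasp; the last joint's range is limited). The gripper opens to 85 mm and grips with 20 to 120 N. Pads are 22 mm wide; open, the fingers measure 114 mm over their backs; the gripper's body (76 mm by 85 mm) begins 54 mm behind the grasp point. The pads swing forward as they close: fully open they stand 13 mm farther back than shut.
Start: joints at [-1.286, 0.264, 1.604, -0, 1.274, -0.037], TCP at [0.213, -0.64, 0.231] pointing down, gripper open.
Joint ranges: [-2.63, 2.63], [-0.94, 2.18], [0.31, 2.57], [-1.31, 4.45], [0, 2.66], [-2.55, 2.55]. Speed limits (rad/s): [2.57, 2.57, 3.14, 3.14, 3.14, 3.14].

## Interface

Orientations are given as a rotation vector (axis times angle).
In Python, from cell import env gives the robot as it stands. The module is installed in compiled form; this text tells all that it offers.
- The arm moves only by the shell command python3 -m jog 'ROWS' [FORCE]. ROWS is a JSON object of lists of equal length, an entry for each row: "delta_pos": the shift along the tool's x, y, z in mm, a list of three; "dr": the turn, a rotation vector about the tool's x, y, z in rad, a list of three; "gripper": the gripper command: -1 is shut, 1 is fully open, values between are in proportion. A call has exactly 8 rows; each row is the pose to reach, as a shift and turn from the pose measured when the call began, along the tool's axes at that moment; what a row does not reach only later rows make up. A row lasts 1/8 s, in which the tool goes at most 62.5 mm and 10.7 degrees, less where a joint would pass 70% of its speed; a pose out of reach is approached as far as the arm can. A call with a gripper value outside its range is refused whole. The fingers move at their own pace and stop on an object; FORCE is the grip in N (left out, the last holds). Time passes only in rows, so rows that repeat a pose let the fingers close, or fill a call up. It gives the time, the measured TCP pose, the force and the opening at its end, in the units of the state.
- env.state(): the state, without advancing time (a new reading comes with each control period).
- env.camera(name): name is "scene" or "top" or "wrist"; returns the picture (480x640x3 uint8, red, green, blue); there is no depth.
- env.camera_params(name): a dict with "fovy" (degrees; the focal length in pixels is half the picture's height over the tangent of half this angle, whatever the lens; pixels are square), "cx", "cy" (the principal point, pixels), "world_from_camera" (4x4, takes a point from camera to world coordinates); the wrist camera has in their place "tool_from_camera" (4x4, takes a point from camera to tool coordinates, whose origin is the TCP and whose axes are the flange's). Camera axes: x right, y down, z forward; pixel columns grow to the right and rows downward; lengths in m; the calibration is good to about 2 mm. A picture is of the moment at which its call begins: read the wrist's pose just before it. camera_params takes no time and is no camera call.
- env.job_done(): hands the job in, once; it reports no verdict.
The state is a dict: "time_s": time; "joint_positions": joint angles; "qd": joint speeds; "joint_torque": joint torques, N m; "ee_pos": TCP position; "tool_rot": TCP orientation; "ft_force": force on the tool from outside, world axes, zero at the start; "wrist_torque": the same for the moment, N m; "gripper_width": opening from 0.0 (shut) to 1.0 (fully open).
Only numpy, scipy, OpenCV 4.12 (cv2) and the standard library are available. Lean on these libraries where they do the work, as an engineer would, in place of code of your own. Each camera call takes 0.05 s, during which the arm holds its last target.

## Task

Make up the two workshop kits: into the black foam case put the glass pliers, fully home in the pocket cut to their shape, and after them the streaky purple offcut, flat in the bay beside them; into the wooden tray put the iron lead stretcher, standing on its base in the deep bay, and after it the long white opal bevel, flat on the cork-lined bay. In each kit the tool goes in before its glass. Lay the glass down instead of dropping it, and leave the little square bevel where it lies.

Things in the scene. Friction and masses are not known exactly. Their poses are not given: they have to be found in the camera images.
- pliers_center (a point): Steel glass pliers with brass bands, lying flat, 150 long, 22 mm high. Point on the pivot block, half-way up (11 mm above the underside); x towards the narrow jaws. Grip the pivot block: 40 (x) x 27 (y) x 20 mm high plus a 2 mm brass disc. Jaws reach x=+72 (20 wide, 18 high); the handles spread back to x=-78 (50 wide over both, 18 high). 0.15 to 0.3 kg.
- stretcher_center (a point): Black cast iron lead stretcher, upright: base plate 120 (x) x 46 (y) x 8 mm, on it a block 64 x 30 mm up to 34 mm above the underside, topped by a lever block 56 x 26 mm up to 50 mm with a small lever end out to x=-58. Point at the centre, 25 mm above the underside. Grip the block across y. 0.4 to 0.75 kg.
- offcut_center (a point): Streaky purple slab-glass offcut, irregular, 10 mm thick, lying flat. Point half-way up (5 mm above the underside). Its main part spans x from -33 to +17 and is 44 mm across y with parallel edges; a narrower nose reaches to x=+37. About 0.07 kg.
- bevel_center (a point): Long white opal bevel, 100 (x) x 36 (y) x 12 mm; the lower 9 mm have upright edges, the top 3 mm are bevelled. Point at the centre, 6 mm above the underside. About 0.09 kg.
- square_bevel_center (a point): Small square white opal bevel, 34 x 34 x 12 mm, a bystander among the stock that stays where it is. Point at the centre, 6 mm above the underside.
- foam_case: Fixed black foam case, 216 (x) x 171 (y), 16 mm high; origin on the table under its centre. Pliers pocket: pliers' point goes to x=0, y=+42, jaws to +x, light floor 6 above the table; 61 wide for handles (x -84 to -8), 37 at the pivot (to +26), 31 for jaws (to +78); fits one way only. Glass bay: 120 (x) x 78 (y), centre x=0, y=-35.5, light grey floor 13 above the table, lip 3 high (all mm).
- wood_tray: Fixed wooden tray, 170 (x) x 165 (y) mm, rim and divider 16 mm high; origin on the table under its centre. Deep bay for the stretcher: 158 (x) x 73.5 (y) mm, centre x=0, y=+39.75 mm, floor 6 mm above the table, item lengthwise along x. Cork bay for the long bevel: same size, centre x=0, y=-39.75 mm, floor 13 mm above the table, so its lip is 3 mm.
There are look-alikes about, which are no part of the job. Of the things that look like the part that bears stretcher_center, take the one that is farthest from the robot's base at the start.

How it is judged:
By the outcome, as a careful person would: the job done as asked, in the order asked, and still so for the second after the job is handed in, with the robot touching nothing.
It also fails if it takes over 106 s, if anything falls off the work surface, if the arm or the gripper's body presses on something with over 40 N, if the wrist force passes 120 N, or if a joint passes its speed limit or range.

## Working session

There is one attempt and no reset: what is moved stays moved. The work goes in short steps, Python scripts to look and compute and a shell command to move; the robot and the scene stay as the last step left them, time stands still between calls to the robot, and variables do not carry over. Pictures are saved under pics/ and viewed, and the job is handed in when it is done.

```bash
mkdir -p pics; ls
cat > h.py <<'E'
import numpy as np, cv2
from cell import env
from scipy.spatial.transform import Rotation as R
def snap(name,fn):
    s=env.state(); im=env.camera(name); cv2.imwrite('pics/'+fn,cv2.cvtColor(im,cv2.COLOR_RGB2BGR)); return s,im
def K(p):
    f=240/np.tan(np.radians(p['fovy'])/2); return np.array([[f,0,p['cx']],[0,f,p['cy']],[0,0,1]])
def cam(name,s=None):
    p=env.camera_params(name)
    if name=='wrist':
        s=s or env.state()
        T=np.eye(4);T[:3,:3]=R.from_rotvec(s['tool_rot']).as_matrix();T[:3,3]=s['ee_pos']
        return K(p),T@np.array(p['tool_from_camera'])
    return K(p),np.array(p['world_from_camera'])
def atz(c,uv,z):
    k,T=c; d=T[:3,:3]@np.linalg.inv(k)@[uv[0],uv[1],1]; o=T[:3,3]; return o+d*(z-o[2])/d[2]
def proj(c,X):
    k,T=c; q=k@(T[:3,:3].T@(np.asarray(X,float)-T[:3,3])); return q[:2]/q[2]
def tri(obs):
    A=[];b=[]
    for c,uv in obs:
        k,T=c; d=T[:3,:3]@np.linalg.inv(k)@[uv[0],uv[1],1]; d/=np.linalg.norm(d); P=np.eye(3)-np.outer(d,d); A.append(P); b.append(P@T[:3,3])
    return np.linalg.lstsq(np.vstack(A),np.hstack(b),rcond=None)[0]
E
python3 - <<'E'
from h import *
for n in ['scene','top','wrist']:
    s,im=snap(n,n+'0.png'); p=env.camera_params(n); print(n,p['fovy'],p['cx'],p['cy'],np.round(p.get('world_from_camera',p.get('tool_from_camera')),3).tolist())
print(s)
E
```

```text
pics
scene 55.99150203753147 317.1548096428055 244.06979808759766 [[0.099, 0.832, -0.547, 0.894], [0.995, -0.076, 0.065, -0.048], [0.013, -0.55, -0.835, 0.713], [0.0, 0.0, 0.0, 1.0]]
top 57.16568016130532 324.300176264854 240.4617856041925 [[0.022, -0.996, 0.091, 0.388], [-1.0, -0.024, -0.02, 0.008], [0.022, -0.091, -0.996, 0.769], [0.0, 0.0, 0.0, 1.0]]
wrist 64.27668292883718 320.64214252413166 237.31747391848842 [[0.0, -0.954, -0.3, 0.076], [1.0, -0.0, 0.001, -0.001], [-0.001, -0.3, 0.954, -0.143], [0.0, 0.0, 0.0, 1.0]]
{'time_s': 0.1, 'joint_positions': array([-1.28586565e+00,  2.64683028e-01,  1.60528771e+00,  2.54656161e-05,
        1.27367801e+00, -3.68854760e-02]), 'qd': array([-4.81588679e-05, -2.01290003e-03, -2.77359122e-03,  7.94681157e-04,
        1.39303634e-04,  8.29058094e-04]), 'joint_torque': array([ 8.56126280e-04, -5.16707289e+01, -3.68590701e+01, -4.06557638e-05,
        6.42945495e-03, -6.17644014e-05]), 'ee_pos': array([ 0.21332092, -0.63969194,  0.23005585]), 'tool_rot': array([-3.09899514e+00, -5.02990104e-01,  3.61352407e-04]), 'ft_force': array([ 0.02611626, -0.75848352, -0.20860757]), 'wrist_torque': array([ 0.01111692,  0.0009349 , -0.00973418]), 'gripper_width': 0.9970481775146958}
```

View pics/scene0.png

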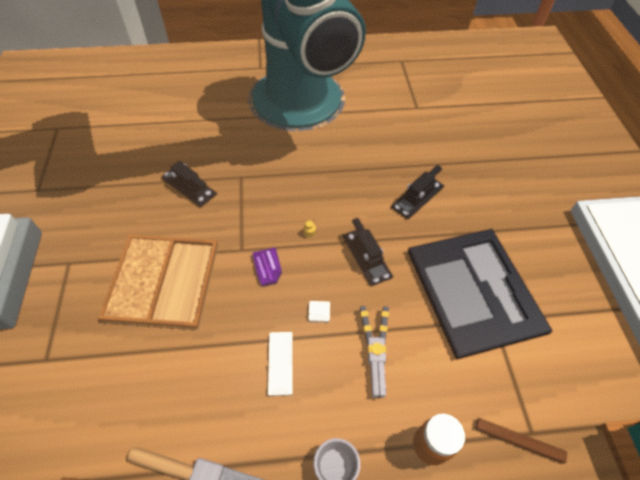

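View pics/top0.png

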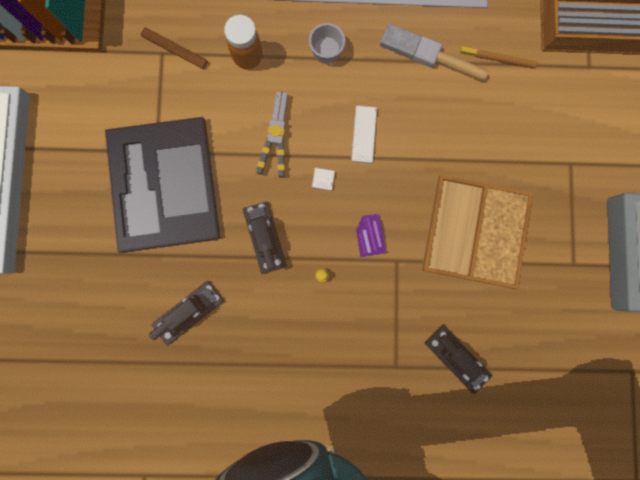

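View pics/wrist0.png

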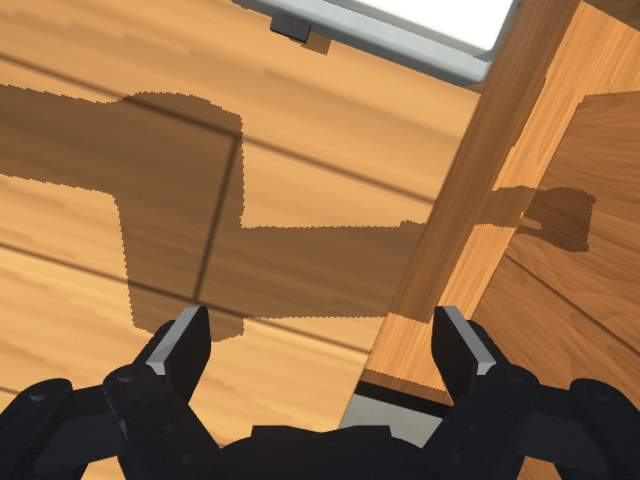

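The pictures show three stretcher-like tools at top-view (264,237), (186,313) and (458,358). The pliers are at (276,130), the purple offcut at (371,235), the long bevel at (364,134) and the square bevel at (323,179). The case is at (162,184) and the tray at (478,232). I'll zoom in and measure from both views.

```bash
python3 - <<'E'
import cv2
t=cv2.imread('pics/top0.png');s=cv2.imread('pics/scene0.png')
c=lambda i,x,y,w,h,f:cv2.resize(i[y:y+h,x:x+w],None,fx=f,fy=f,interpolation=cv2.INTER_CUBIC)
cv2.imwrite('pics/t1.png',c(t,100,80,195,150,4))
cv2.imwrite('pics/t2.png',c(t,230,80,180,150,4)) 
cv2.imwrite('pics/t3.png',c(t,340,165,200,130,4))
cv2.imwrite('pics/s1.png',c(s,330,210,225,150,3.5))
cv2.imwrite('pics/s2.png',c(s,95,225,240,180,3.3))
E
python3 - <<'E'
from h import *
a=cam('top');b=cam('scene')
for n,u,v in [('st1',(264,237),(368,253)),('st2',(186,313),(418,193)),('st3',(458,358),(189,184)),('pliers',(276,131),(377,349)),('off',(371,235),(267,266)),('bev',(364,134),(281,364)),('sq',(323,179),(319,312)),('caseC',(162,184),(478,292)),('tray',(478,232),(160,282))]:
    print(n,np.round(tri([(a,u),(b,v)]),3),np.round(atz(a,u,.01),3), np.linalg.norm(atz(a,u,.02)[:2]))
E
```

```text
st1 [0.462 0.097 0.009] [0.462 0.097 0.01 ] 0.47039620091163137
st2 [0.329 0.223 0.01 ] [0.329 0.224 0.01 ] 0.39720012080870726
st3 [ 0.263 -0.24   0.008] [ 0.263 -0.239  0.01 ] 0.35437704294823186
pliers [0.648 0.082 0.017] [0.65  0.082 0.01 ] 0.651615963875297
off [ 0.47  -0.089  0.005] [ 0.47  -0.088  0.01 ] 0.47642539521178967
bev [ 0.652 -0.074  0.001] [ 0.649 -0.073  0.01 ] 0.6497583845545508
sq [ 0.568 -0.003  0.002] [ 0.566 -0.003  0.01 ] 0.5637350862558401
caseC [ 0.553  0.283 -0.004] [0.55  0.277 0.01 ] 0.6118067707403599
tray [ 0.481 -0.281 -0.003] [ 0.479 -0.275  0.01 ] 0.5499114219220715
```

View pics/t1.png

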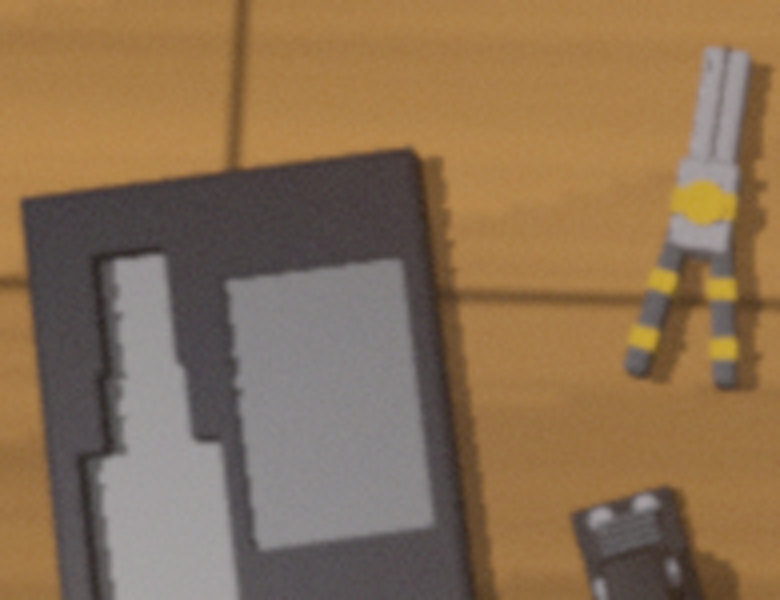

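View pics/t3.png

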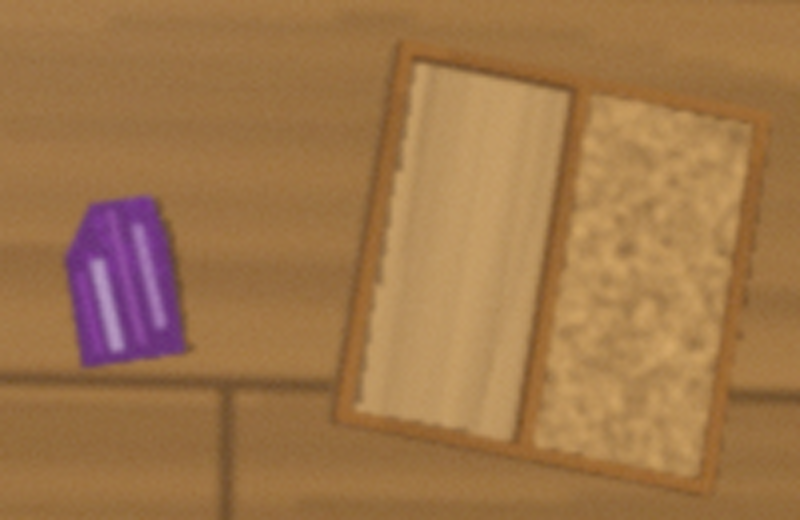

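View pics/t2.png

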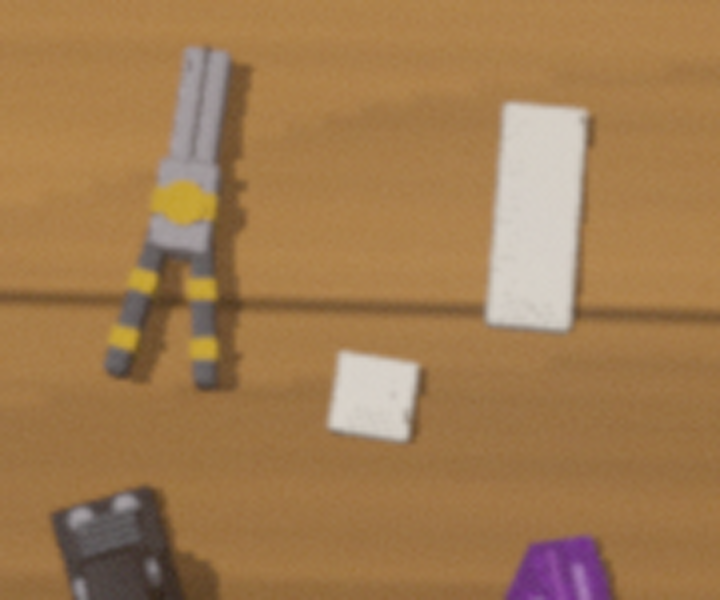

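View pics/s1.png

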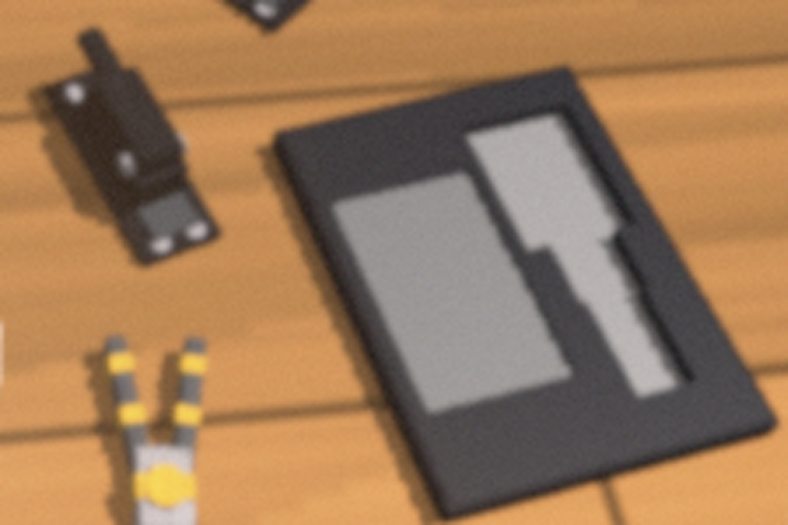

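The pairs agree. The heights come out near the table as expected, and distances from base put st1 farthest (0.47 m, against 0.40 and 0.35), so I take st1 at top (264,237). Next I'll write the move helper and plan a closer wrist view.

```bash
cat >> h.py <<'E'
def goto(x,y,z,yaw):
    """yaw (deg) = world heading of tool x axis, tool down; prints tool-frame delta"""
    s=env.state(); Rc=R.from_rotvec(s['tool_rot']); a=np.radians(yaw)
    M=np.array([[np.cos(a),np.sin(a),0],[np.sin(a),-np.cos(a),0],[0,0,-1]])
    d=Rc.inv().apply(np.array([x,y,z])-s['ee_pos'])*1000
    r=(Rc.inv()*R.from_matrix(M)).as_rotvec()
    print('delta',np.round(d,1).tolist(),'dr',np.round(r,4).tolist(),'t',s['time_s'],'rows>=%.1f'%max(np.linalg.norm(d)/62.5,np.degrees(np.linalg.norm(r))/10.7))
def where():
    s=env.state(); X=R.from_rotvec(s['tool_rot']).as_matrix()
    print('t',round(s['time_s'],2),'ee',np.round(s['ee_pos'],4),'yaw',round(np.degrees(np.arctan2(X[1,0],X[0,0])),2),'tilt',round(np.degrees(np.arccos(-X[2,2])),2),'F',np.round(s['ft_force'],1),'w',round(s['gripper_width'],3),'q',np.round(s['joint_positions'],2))
E
python3 - <<'E'
from h import *
where(); 
for y in (-18.4,0,20,-10): goto(0.52,0.12,0.25,y)
E
```

```text
t 0.15 ee [ 0.2133 -0.6398  0.2302] yaw 18.44 tilt 0.1 F [-0.3 -0.5 -0.6] w 1.002 q [-1.29  0.26  1.61  0.    1.27 -0.04]
delta [531.2, -623.9, -18.6] dr [-0.0017, 0.0005, 0.6429] t 0.15 rows>=13.1
delta [531.2, -623.9, -18.6] dr [-0.0018, 0.0002, 0.3218] t 0.15 rows>=13.1
delta [531.2, -623.9, -18.6] dr [-0.0018, -0.0001, -0.0273] t 0.15 rows>=13.1
delta [531.2, -623.9, -18.6] dr [-0.0017, 0.0004, 0.4963] t 0.15 rows>=13.1
```

View pics/s2.png

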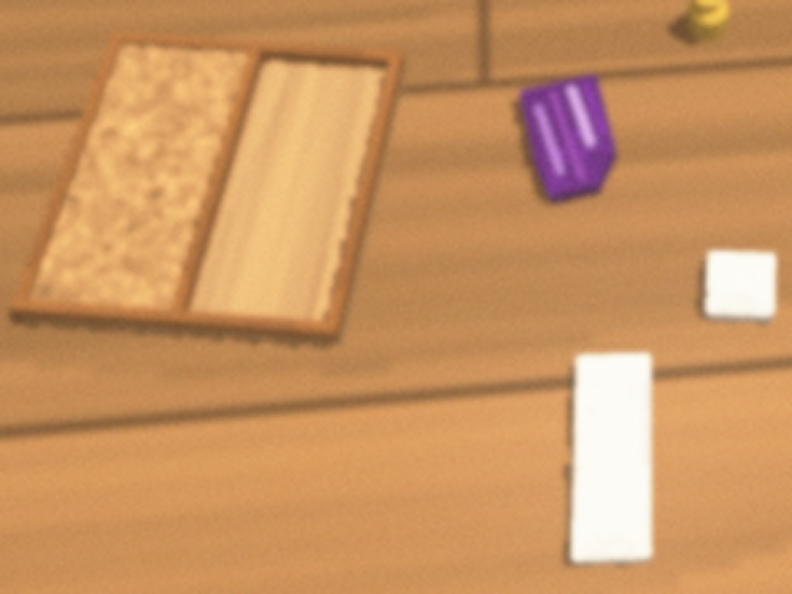

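```bash
python3 -m jog '{"delta_pos":[[35,-41,0],[73,-86,-1],[110,-129,-3],[150,-176,-5],[190,-223,-7],[230,-270,-9],[270,-317,-11],[310,-364,-12]],"dr":[[0,0,0.04],[0,0,0.08],[0,0,0.12],[0,0,0.16],[0,0,0.2],[0,0,0.24],[0,0,0.28],[0,0,0.32]],"gripper":[1,1,1,1,1,1,1,1]}' 40; python3 -c "
from h import *
where(); goto(.52,.12,.25,0)"
```

```text
time_s: 1.15
ee_pos: [0.3926, -0.1946, 0.243]
tool_rot: [-3.14, 0.0, -0.0]
ft_force: [1.2, -0.6, -0.9]
gripper_width: 0.999
t 1.15 ee [ 0.3926 -0.1946  0.243 ] yaw -0.01 tilt 0.08 F [ 1.2 -0.6 -0.9] w 0.999 q [-0.52 -0.21  2.07  0.    1.28  1.05]
delta [127.4, -314.6, -6.5] dr [-0.0014, -0.0003, -0.0001] t 1.15 rows>=5.4
```

```bash
python3 -m jog '{"delta_pos":[[20,-50,-1],[42,-105,-2],[63,-155,-3],[84,-207,-4],[105,-260,-5],[120,-295,-6],[127,-315,-6],[127,-315,-6]],"dr":[[0,0,0],[0,0,0],[0,0,0],[0,0,0],[0,0,0],[0,0,0],[0,0,0],[0,0,0]],"gripper":[1,1,1,1,1,1,1,1]}'; python3 -c "
from h import *
s,im=snap('wrist','w1.png');where()"
```

```text
time_s: 2.15
ee_pos: [0.5195, 0.121, 0.2491]
tool_rot: [-3.141, -0.003, 0.001]
ft_force: [-0.7, -0.5, -0.4]
gripper_width: 1.0
t 2.2 ee [0.5192 0.1201 0.2491] yaw 0.04 tilt 0.06 F [-0.3 -0.6  0.7] w 0.998 q [ 0.18 -0.02  1.88  0.    1.27  1.75]
```

View pics/w1.png

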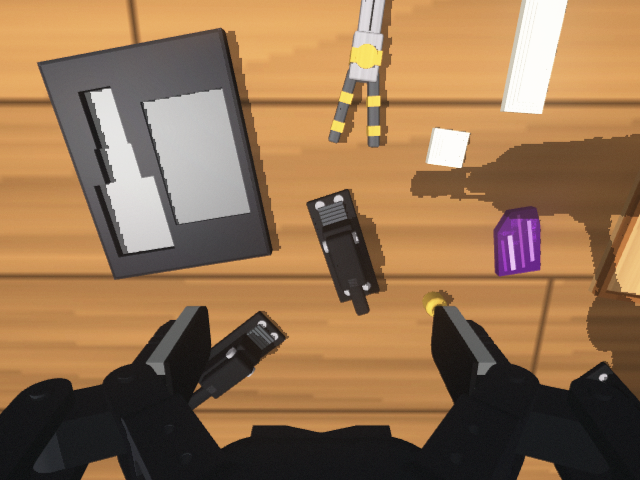

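Run:
```python
import cv2
w=cv2.imread('pics/w1.png')
c=lambda i,x,y,w,h,f:cv2.resize(i[y:y+h,x:x+w],None,fx=f,fy=f,interpolation=cv2.INTER_CUBIC)
cv2.imwrite('pics/w1a.png',c(w,30,20,250,195,3.2)) 
cv2.imwrite('pics/w1b.png',c(w,90,160,290,170,2.7))
```

```text
(no output)
```

View pics/w1a.png

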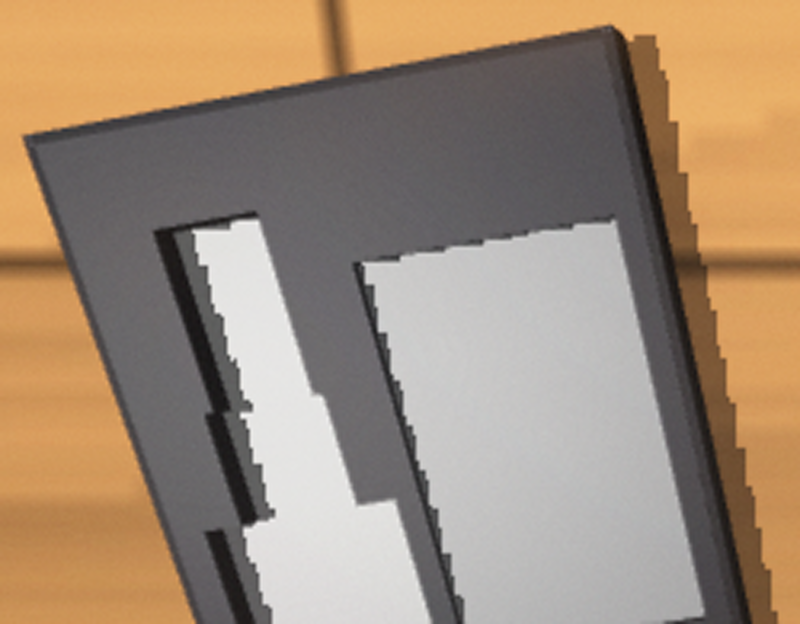

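View pics/w1b.png

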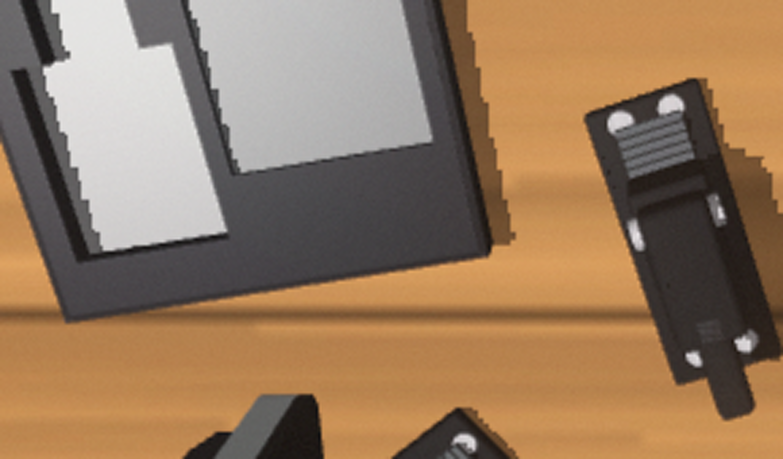

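```bash
cat >> h.py <<'E'
from scipy.optimize import least_squares
def fit(obs,x0,freez=True):
    """obs list (cam, local mm xyz, uv)"""
    def f(p):
        c,s=np.cos(p[2]),np.sin(p[2]); out=[]
        for cm,l,uv in obs:
            l=np.array(l)/1000
            X=[p[0]+c*l[0]-s*l[1],p[1]+s*l[0]+c*l[1],l[2]+(p[3] if freez else 0)]
            out+=list(proj(cm,X)-uv)
        return out
    r=least_squares(f,list(x0)+([0] if freez else []),loss='soft_l1',f_scale=2)
    e=np.array(f(r.x)).reshape(-1,2)
    print('xy',np.round(r.x[:2],4),'yaw',round(np.degrees(r.x[2]),2),'dz mm',np.round(r.x[3:]*1000,1),'rms px',round(np.sqrt((e**2).mean()),2),'max',np.round(abs(e).max(),1))
    return r.x
E
cat > f1.py <<'E'
from h import *
s=dict(ee_pos=np.array([.5192,.1201,.2491]),tool_rot=R.from_matrix(np.array([[1,0,0],[0,-1,0],[0,0,-1.]])).as_rotvec())
s=s if 0 else env.state()
c=cam('wrist',s)
A=lambda x,y:(x/3.2+30,y/3.2+20); B=lambda x,y:(x/2.7+90,y/2.7+160)
P=[(78,57.5,A(155,231)),(78,26.5,A(257,213)),(26,57.5,A(220,410)),(26,60.5,A(207,414)),(26,26.5,A(310,393)),(26,23.5,A(325,392)),(-8,60.5,A(241,525)),(-8,72.5,B(13,70)),(-8,23.5,A(357,503)),(-8,11.5,A(398,499)),(-84,72.5,B(80,261)),(-84,11.5,B(228,234)),(60,3.5,A(356,262)),(60,-74.5,A(617,217)),(-60,-74.5,B(432,141)),(-60,3.5,B(236,174))]
o=[(c,(x,y,16),u) for x,y,u in P]
fit(o,(.55,.28,.1)); fit(o,(.55,.28,.1),False)
t=cam('top'); T=lambda x,y:(x/4+100,y/4+80)
q=[(78,57.5,T(95,258)),(78,26.5,T(165,250)),(60,3.5,T(227,281)),(60,-74.5,T(405,259)),(-60,-74.5,T(435,524)),(-60,3.5,T(259,549)),(26,23.5,T(183,363)),(-8,11.5,T(221,440))]
ot=[(t,(x,y,16),u) for x,y,u in q]
print('top');fit(ot,(.55,.28,.1),False); fit(o+ot,(.55,.28,.1))
S=[(60,23,B(586,118)),(60,-23,B(698,80)),(-60,-23,B(782,355)),(-60,23,B(678,384))]
o=[(c,(x,y,8),u) for x,y,u in S]; print('stretch')
fit(o,(.46,.1,.2)); fit(o,(.46,.1,.2),False)
E
python3 f1.py
```

```text
xy [0.55   0.2752] yaw 9.49 dz mm [-2.1] rms px 0.58 max 1.6
xy [0.5502 0.2742] yaw 9.48 dz mm [] rms px 0.64 max 1.5
top
xy [0.5488 0.2746] yaw 9.7 dz mm [] rms px 0.59 max 0.9
xy [0.5499 0.2756] yaw 9.52 dz mm [-2.9] rms px 0.59 max 1.5
stretch
xy [0.4596 0.0944] yaw 18.15 dz mm [-6.] rms px 0.37 max 0.6
xy [0.4615 0.0948] yaw 18.16 dz mm [] rms px 0.72 max 1.2
```

The case fits well (rms 0.6 px, wrist and top agree within 1.5 mm, height within 3 mm). The stretcher also fits. Next I take a nearer look at the pliers and the bevel.

```bash
python3 -m jog '{"delta_pos":[[15,10,6],[35,25,15],[60,42,30],[85,64,44],[95,75,49],[101,80,49],[101,80,49],[101,80,49]],"dr":[[0,0,0],[0,0,0],[0,0,0],[0,0,0],[0,0,0],[0,0,0],[0,0,0],[0,0,0]],"gripper":[1,1,1,1,1,1,1,1]}'
python3 - <<'E'
from h import *
s,im=snap('wrist','w2.png');where()
c=lambda i,x,y,w,h,f:cv2.resize(i[y:y+h,x:x+w],None,fx=f,fy=f,interpolation=cv2.INTER_CUBIC)
E
```

```text
time_s: 3.2
ee_pos: [0.6201, 0.0407, 0.2008]
tool_rot: [-3.141, -0.002, -0.0]
ft_force: [0.2, 0.3, 0.7]
gripper_width: 1.0
t 3.25 ee [0.62   0.0408 0.2007] yaw 0.09 tilt 0.04 F [-0.3  0.1  0.1] w 1.001 q [0.03 0.18 1.76 0.   1.2  1.59]
```

View pics/w2.png

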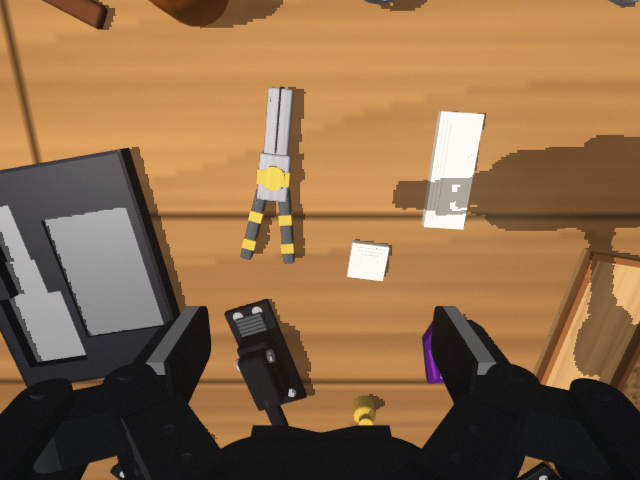

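Run:
```python
import cv2
w=cv2.imread('pics/w2.png')
c=lambda i,x,y,w,h,f:cv2.resize(i[y:y+h,x:x+w],None,fx=f,fy=f,interpolation=cv2.INTER_CUBIC)
cv2.imwrite('pics/w2a.png',c(w,230,80,90,190,3.1)) 
cv2.imwrite('pics/w2b.png',c(w,335,100,160,190,3.1))
```

```text
(no output)
```

View pics/w2a.png

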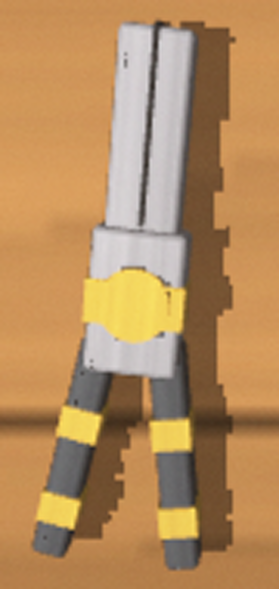

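View pics/w2b.png

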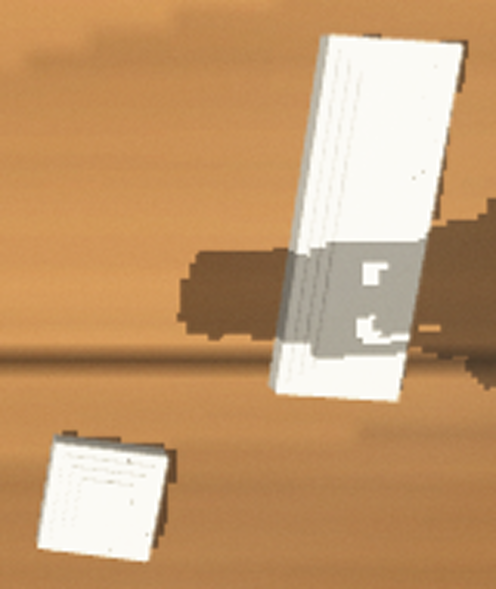

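Run:
```python
from h import *
c=cam('wrist'); t=cam('top')
A=lambda x,y:(x/3.1+230,y/3.1+80);B=lambda x,y:(x/3.1+335,y/3.1+100);T=lambda x,y:(x/4+230,y/4+80)
o=[(c,(20,13.5,20),A(94,229)),(c,(20,-13.5,20),A(189,235)),(c,(-20,-13.5,20),A(177,376)),(c,(-20,13.5,20),A(85,371)),(c,(72,10,18),A(119,24)),(c,(72,-10,18),A(196,30))]
print('pliers');fit(o,(.65,.08,-.1));fit(o,(.65,.08,-.1),False)
ot=[(t,(20,13.5,20),T(160,158)),(t,(20,-13.5,20),T(219,163)),(t,(-20,-13.5,20),T(210,253)),(t,(-20,13.5,20),T(150,245)),(t,(72,10,18),T(186,47)),(t,(72,-10,18),T(230,52))]
fit(ot,(.65,.08,-.1),False);fit(o+ot,(.65,.08,-.1))
print('bevel')
b=[(c,(50,18,9),B(330,37)),(c,(50,-18,9),B(463,43)),(c,(-50,-18,9),B(399,402)),(c,(-50,18,9),B(279,393))]
fit(b,(.65,-.07,-.1));fit(b,(.65,-.07,-.1),False)
bt=[(t,(50,18,9),T(503,103)),(t,(50,-18,9),T(588,108)),(t,(-50,-18,9),T(570,331)),(t,(-50,18,9),T(486,324))]
fit(bt,(.65,-.07,-.1),False);fit(b+bt,(.65,-.07,-.1))
```

```text
pliers
xy [0.6465 0.0813] yaw -5.96 dz mm [-5.3] rms px 0.65 max 1.2
xy [0.6468 0.0807] yaw -6.0 dz mm [] rms px 0.86 max 1.9
xy [0.6461 0.0808] yaw -5.72 dz mm [] rms px 0.32 max 0.7
xy [0.6467 0.081 ] yaw -5.93 dz mm [-2.7] rms px 0.56 max 1.3
bevel
xy [ 0.65   -0.0743] yaw -3.21 dz mm [0.2] rms px 0.28 max 0.4
xy [ 0.65   -0.0744] yaw -3.21 dz mm [] rms px 0.28 max 0.4
xy [ 0.6496 -0.0739] yaw -3.46 dz mm [] rms px 0.48 max 0.7
xy [ 0.6499 -0.0743] yaw -3.26 dz mm [0.1] rms px 0.43 max 0.8
```

Pliers and bevel fits agree between the wrist and top views within 1 mm, and heights match the table. I move above the pliers.

```bash
python3 -c "
from h import *
goto(.6467,.0809,.06,-5.95);goto(.6467,.0809,.011,-5.95)"
```

```text
delta [26.7, -39.9, 140.7] dr [-0.0007, 0.0001, 0.1054] t 3.25 rows>=2.4
delta [26.7, -39.9, 189.7] dr [-0.0007, 0.0001, 0.1054] t 3.25 rows>=3.1
```

```bash
python3 -m jog '{"delta_pos":[[14,-20,40],[27,-40,90],[27,-40,130],[27,-40,160],[27,-40,180],[27,-40,189],[27,-40,190],[27,-40,190]],"dr":[[0,0,0.05],[0,0,0.105],[0,0,0.105],[0,0,0.105],[0,0,0.105],[0,0,0.105],[0,0,0.105],[0,0,0.105]],"gripper":[1,1,1,1,1,0.6,0.2,-0.3]}' 60;  python3 -m jog '{"delta_pos":[[0,0,0],[0,0,0],[0,0,0],[0,0,0],[0,0,0],[0,0,-5],[0,0,-15],[0,0,-30]],"dr":[[0,0,0],[0,0,0],[0,0,0],[0,0,0],[0,0,0],[0,0,0],[0,0,0],[0,0,0]],"gripper":[-0.5,-1,-1,-1,-1,-1,-1,-1]}' 60
python3 - <<'E'
from h import *
s,im=snap('wrist','w3.png');where()
E
```

```text
time_s: 4.25
ee_pos: [0.6481, 0.0811, 0.0122]
tool_rot: [-3.136, 0.162, -0.004]
ft_force: [-0.4, -0.3, 0.2]
gripper_width: 0.402
time_s: 5.25
ee_pos: [0.6471, 0.081, 0.042]
tool_rot: [-3.137, 0.163, -0.0]
ft_force: [-0.9, 0.2, -1.2]
gripper_width: 0.279
t 5.3 ee [0.6494 0.0812 0.0451] yaw -5.93 tilt 0.3 F [ 0.4  0.1 -0.1] w 0.282 q [0.09 0.39 1.81 0.   0.94 1.76]
```

View pics/w3.png

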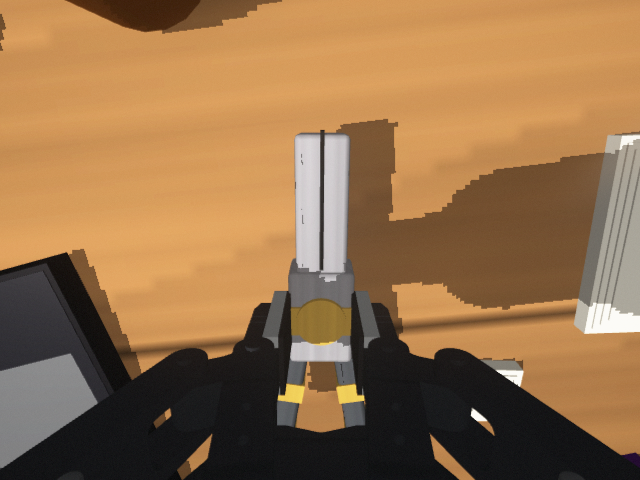

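Run:
```python
from h import *
import cv2
im=cv2.imread('pics/w3.png'); cv2.imwrite('pics/w3a.png',cv2.resize(im[110:380,250:400],None,fx=2.2,fy=2.2,interpolation=cv2.INTER_CUBIC))
c=cam('wrist'); s=env.state()
z0=s['ee_pos'][2]*1000-11.5
for dz in (0,):
  o=[(c,(72,10,18+z0),(296,133)),(c,(72,-10,18+z0),(348.5,133)),(c,(20,13.5,20+z0),(290.5,264)),(c,(20,-13.5,20+z0),(353.5,264))]
  p=fit(o,(.65,.08,-.1),False); fit(o,(.65,.08,-.1))
where(); goto(.5432,.3158,.09,9.5)
```

```text
xy [0.6492 0.081 ] yaw -5.98 dz mm [] rms px 5.1 max 8.7
xy [0.6479 0.0811] yaw -5.96 dz mm [-12.8] rms px 0.62 max 1.2
t 5.3 ee [0.6494 0.0812 0.0451] yaw -5.93 tilt 0.3 F [ 0.4  0.1 -0.1] w 0.282 q [0.09 0.39 1.81 0.   0.94 1.76]
delta [-129.6, -222.5, -45.1] dr [-0.0011, -0.0052, -0.2693] t 5.3 rows>=4.2
```

View pics/w3a.png

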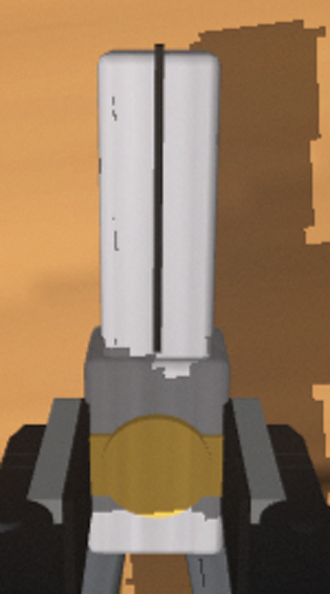

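Run:
```python
from h import *
s,im=snap('wrist','w4.png');snap('scene','s4.png');where()
im=cv2.imread('pics/w4.png'); cv2.imwrite('pics/w4a.png',cv2.resize(im[110:440,230:410],None,fx=2,fy=2,interpolation=cv2.INTER_CUBIC))
im=cv2.imread('pics/s4.png'); cv2.imwrite('pics/s4a.png',cv2.resize(im[250:430,290:490],None,fx=3,fy=3,interpolation=cv2.INTER_CUBIC))
```

```text
t 5.4 ee [0.6495 0.0812 0.044 ] yaw -5.93 tilt 0.34 F [ 1.1  0.4 -1.8] w 0.278 q [0.09 0.39 1.81 0.   0.94 1.76]
```

View pics/w4a.png

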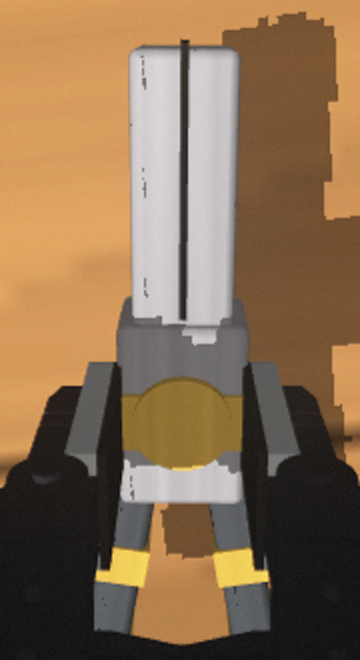

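View pics/s4a.png

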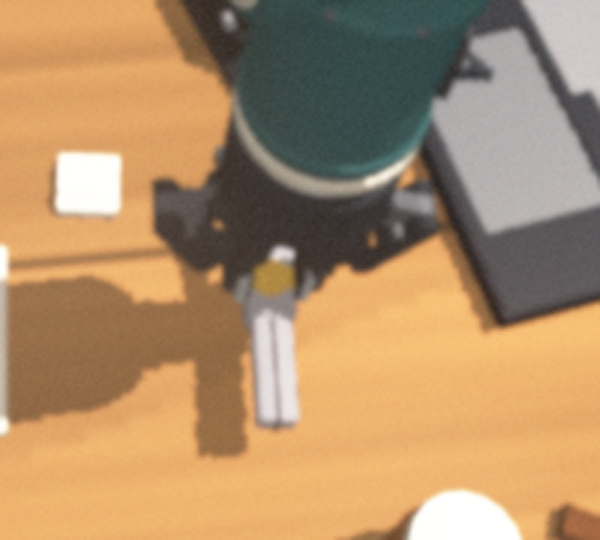

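Run:
```python
from h import *
c=cam('wrist')
sh=atz(c,(398,122),0)
for z in (.030,.035,.04,.045,.05): 
    j=atz(c,(349.5,134),z); print(z,j.round(4),'shadow',sh.round(4),'ratio',np.round((sh-j)[:2]/z,3))
c2=cam('wrist',dict(ee_pos=[.62,.0408,.2007],tool_rot=R.from_matrix(np.array([[1,0,0],[0,-1,0],[0,0,-1.]])).as_rotvec()))
j=atz(c2,(293.2,89.7),.018);s=atz(c2,(305.5,92.5),0);print(j,s,(s-j)/.018)
# scene view: tri of jaw tip corners
t=cam('scene'); 
uv=lambda x,y:(290+x/3,250+y/3)
print(tri([(c,(349.5,134)),(t,uv(259,425))]),tri([(c,(295.5,133.5)),(t,uv(298,422))]))
```

```text
0.03 [0.718  0.0628 0.03  ] shadow [0.7198 0.0377 0.    ] ratio [ 0.061 -0.838]
0.035 [0.7182 0.0632 0.035 ] shadow [0.7198 0.0377 0.    ] ratio [ 0.046 -0.728]
0.04 [0.7184 0.0635 0.04  ] shadow [0.7198 0.0377 0.    ] ratio [ 0.035 -0.645]
0.045 [0.7186 0.0639 0.045 ] shadow [0.7198 0.0377 0.    ] ratio [ 0.026 -0.581]
0.05 [0.7188 0.0642 0.05  ] shadow [0.7198 0.0377 0.    ] ratio [ 0.02 -0.53]
[0.71724536 0.0628919  0.018     ] [0.71620049 0.05377368 0.        ] [-0.05804824 -0.5065678  -1.        ]
[0.71918254 0.06424663 0.03931897] [0.72081482 0.08370365 0.04133896]
```

```bash
python3 -m jog '{"delta_pos":[[-10,-17,-25],[-33,-57,-45],[-58,-99,-45],[-83,-142,-45],[-105,-180,-45],[-122,-209,-45],[-130,-222,-45],[-130,-222,-45]],"dr":[[0,0,-0.03],[0,0,-0.08],[0,0,-0.13],[0,0,-0.18],[0,0,-0.23],[0,0,-0.26],[0,0,-0.27],[0,0,-0.27]],"gripper":[-1,-1,-1,-1,-1,-1,-1,-1]}'
python3 - <<'E'
from h import *
s,im=snap('wrist','w5.png');where();goto(.5432,.3158,.04,9.5);goto(.5432,.3158,.018,9.5)
E
```

```text
time_s: 6.4
ee_pos: [0.5426, 0.3157, 0.0886]
tool_rot: [-3.13, -0.263, -0.009]
ft_force: [0.0, 0.6, -1.7]
gripper_width: 0.279
t 6.45 ee [0.543  0.3149 0.0886] yaw 9.56 tilt 0.34 F [-0.2  0.1 -1.9] w 0.278 q [ 0.49  0.29  1.84 -0.    1.    1.89]
delta [0.1, -0.9, 48.6] dr [0.0004, -0.0058, 0.001] t 6.45 rows>=0.8
delta [-0.1, -0.9, 70.6] dr [0.0004, -0.0058, 0.001] t 6.45 rows>=1.1
```

View pics/w5.png

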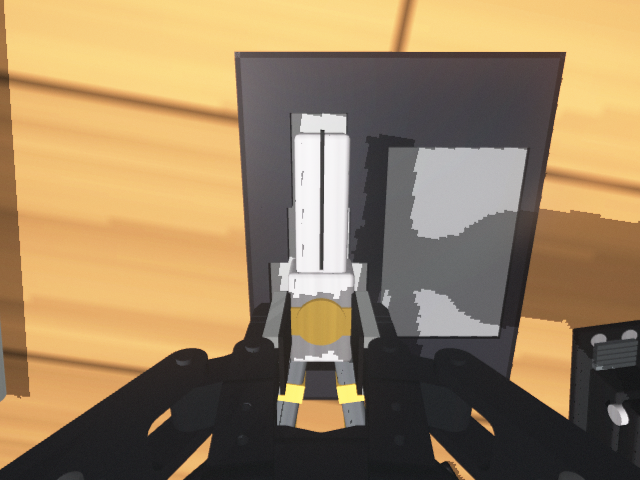

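```bash
python3 -m jog '{"delta_pos":[[1,-1,15],[1,-1,35],[1,-1,50],[1,-1,58],[1,-1,62],[1,-1,66],[1,-1,69],[1,-1,70]],"dr":[[0,-0.006,0],[0,-0.006,0],[0,-0.006,0],[0,-0.006,0],[0,-0.006,0],[0,-0.006,0],[0,-0.006,0],[0,-0.006,0]],"gripper":[-1,-1,-1,-1,-1,-1,-1,-1]}'
python3 - <<'E'
from h import *
s,im=snap('wrist','w6.png');where()
E
```

```text
time_s: 7.45
ee_pos: [0.5443, 0.3163, 0.019]
tool_rot: [3.13, 0.262, 0.0]
ft_force: [-1.1, -0.0, 3.4]
gripper_width: 0.274
t 7.5 ee [0.5444 0.3163 0.0191] yaw 9.56 tilt 0.02 F [ 0.1 -0.5 -0.9] w 0.277 q [ 0.49  0.38  1.87 -0.    0.88  1.89]
```

View pics/w6.png

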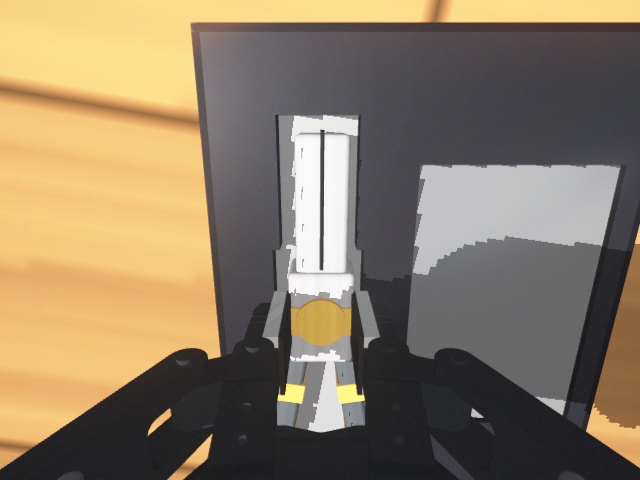

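```bash
python3 -m jog '{"delta_pos":[[0,0,1],[0,0,2],[0,0,2],[0,0,2],[0,0,2],[0,0,-5],[0,0,-30],[0,0,-75]],"dr":[[0,0,0],[0,0,0],[0,0,0],[0,0,0],[0,0,0],[0,0,0],[0,0,0],[0,0,0]],"gripper":[-1,-1,-0.3,0,0.2,0.2,0.4,0.6]}'
python3 - <<'E'
from h import *
s,im=snap('wrist','w7.png');where()
E
```

```text
time_s: 8.5
ee_pos: [0.5427, 0.3154, 0.0928]
tool_rot: [3.129, 0.262, -0.006]
ft_force: [0.7, -0.3, 0.4]
gripper_width: 0.801
t 8.55 ee [0.5475 0.318  0.1015] yaw 9.57 tilt 0.47 F [2.2 0.2 4.1] w 0.8 q [ 0.49  0.29  1.82 -0.    1.02  1.89]
```

View pics/w7.png

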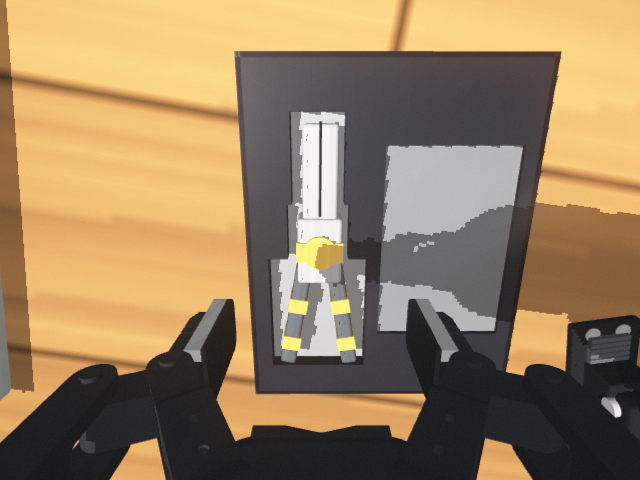

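Pliers lie in the pocket at (320,240), with jaws and handles inside the cut-out. Next I go to look at the offcut and tray.

```bash
python3 -c "
from h import *
goto(.46,-.19,.25,0)"
```

```text
delta [-169.5, 486.0, -150.9] dr [-0.0028, -0.0076, 0.167] t 8.55 rows>=8.6
```

```bash
python3 -m jog '{"delta_pos":[[-12,35,-20],[-30,85,-45],[-50,140,-70],[-70,195,-90],[-90,250,-110],[-110,305,-130],[-128,360,-145],[-145,415,-151]],"dr":[[0,-0.008,0.02],[0,-0.008,0.04],[0,-0.008,0.07],[0,-0.008,0.1],[0,-0.008,0.13],[0,-0.008,0.15],[0,-0.008,0.167],[0,-0.008,0.167]],"gripper":[1,1,1,1,1,1,1,1]}'; python3 -m jog '{"delta_pos":[[-10,35,0],[-20,60,0],[-24,71,0],[-24,71,0],[-24,71,0],[-24,71,0],[-24,71,0],[-24,71,0]],"dr":[[0,0,0],[0,0,0],[0,0,0],[0,0,0],[0,0,0],[0,0,0],[0,0,0],[0,0,0]],"gripper":[1,1,1,1,1,1,1,1]}'
python3 - <<'E'
from h import *
s,im=snap('wrist','w8.png');where()
E
```

```text
time_s: 9.55
ee_pos: [0.4726, -0.1178, 0.2526]
tool_rot: [-3.14, 0.0, -0.005]
ft_force: [1.0, 0.4, -0.1]
gripper_width: 1.0
time_s: 10.55
ee_pos: [0.4488, -0.1885, 0.2524]
tool_rot: [-3.14, -0.001, -0.005]
ft_force: [0.1, -0.4, 0.2]
gripper_width: 1.001
t 10.6 ee [ 0.4487 -0.1886  0.2524] yaw 0.02 tilt 0.21 F [-0.4  0.4  0.1] w 0.998 q [-0.45 -0.11  1.97  0.    1.28  1.12]
```

View pics/w8.png

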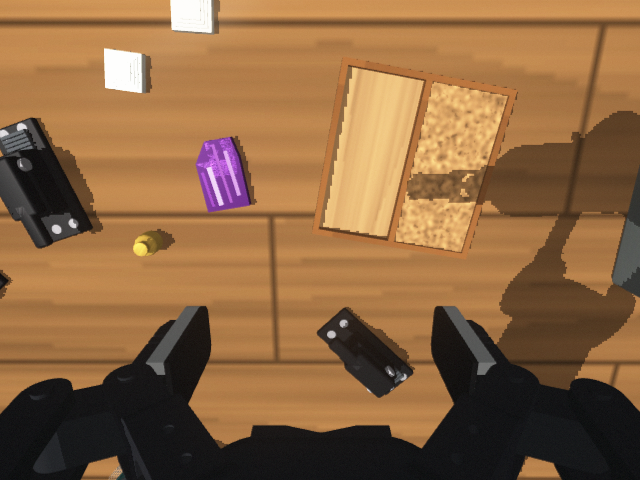

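Run:
```python
import cv2
w=cv2.imread('pics/w8.png')
c=lambda i,x,y,w,h,f:cv2.resize(i[y:y+h,x:x+w],None,fx=f,fy=f,interpolation=cv2.INTER_CUBIC)
cv2.imwrite('pics/w8a.png',c(w,185,125,80,95,6)) 
cv2.imwrite('pics/w8b.png',c(w,305,50,220,210,2.8))
```

```text
(no output)
```

View pics/w8a.png

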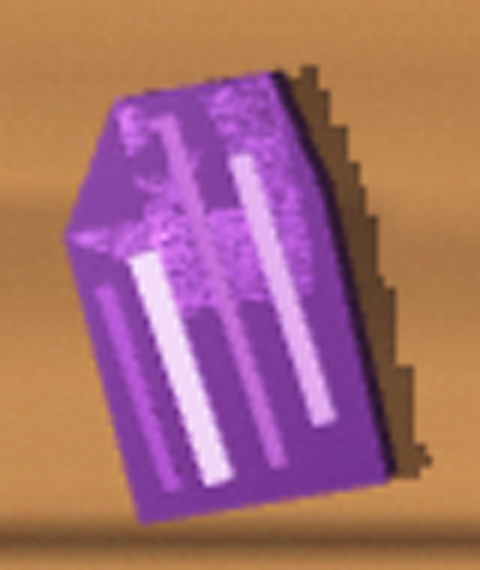

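View pics/w8b.png

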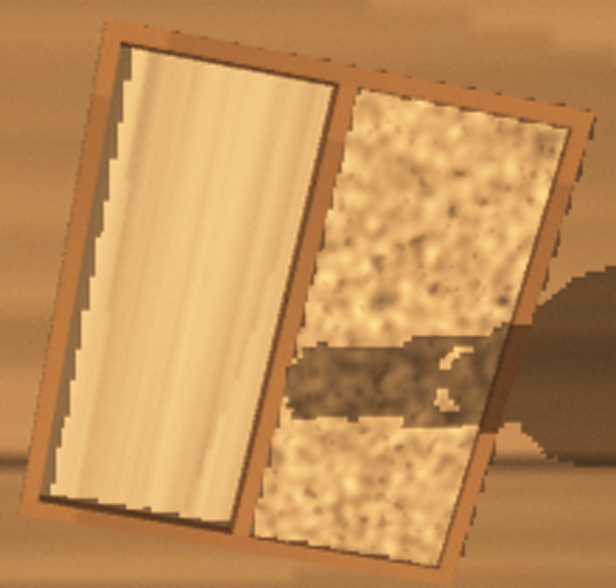

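Run:
```python
from h import *
c=cam('wrist'); t=cam('top')
A=lambda x,y:(x/6+185,y/6+125);B=lambda x,y:(x/2.8+305,y/2.8+50);T=lambda x,y:(x/4+340,y/4+165)
o=[(c,(-33,22,10),A(143,520)),(c,(-33,-22,10),A(386,482)),(c,(17,22,10),A(68,238)),(c,(17,-22,10),A(320,188)),(c,(-33,0,10),A(265,501))]
print('off');fit(o,(.47,-.09,.1));fit(o,(.47,-.09,.1),False)
ot=[(t,(-33,22,10),T(84,366)),(t,(-33,-22,10),T(186,351)),(t,(17,22,10),T(66,259)),(t,(17,-22,10),T(168,245))]
fit(ot,(.47,-.09,.1),False);fit(o+ot,(.47,-.09,.1));print(np.round([atz(c,A(118,100),.01),atz(c,A(272,73),.01)],4))
print('tray')
P=[(85,82.5,B(108,20)),(85,-82.5,B(596,112)),(-85,-82.5,B(452,583)),(-85,82.5,B(22,513)),(79,76.5,B(122,44)),(79,3,B(337,84)),(-79,3,B(233,530)),(-79,76.5,B(40,498)),(79,-76.5,B(573,127)),(-79,-76.5,B(439,568)),(-79,-3,B(253,537))]
o=[(c,(x,y,16),u) for x,y,u in P]
fit(o,(.48,-.28,-.2));fit(o,(.48,-.28,-.2),False)
q=[(85,82.5,T(400,41)),(85,-82.5,T(770,117)),(-85,-82.5,T(712,493)),(-85,82.5,T(336,422))]
ot=[(t,(x,y,16),u) for x,y,u in q];fit(ot,(.48,-.28,-.2),False);fit(o+ot,(.48,-.28,-.2))
```

```text
off
xy [ 0.4673 -0.0864] yaw 9.83 dz mm [-5.3] rms px 0.28 max 0.6
xy [ 0.4682 -0.0878] yaw 9.82 dz mm [] rms px 0.41 max 0.6
xy [ 0.4665 -0.0878] yaw 9.9 dz mm [] rms px 0.66 max 1.0
xy [ 0.4676 -0.0873] yaw 9.81 dz mm [-2.5] rms px 0.59 max 1.4
[[ 0.503  -0.0741  0.01  ]
 [ 0.5072 -0.0996  0.01  ]]
tray
xy [ 0.4805 -0.2756] yaw -9.75 dz mm [-1.4] rms px 0.53 max 1.2
xy [ 0.4806 -0.2753] yaw -9.74 dz mm [] rms px 0.61 max 1.3
xy [ 0.4795 -0.2744] yaw -9.73 dz mm [] rms px 0.49 max 1.0
xy [ 0.4804 -0.2756] yaw -9.74 dz mm [-1.8] rms px 0.55 max 1.3
```

```bash
python3 -c "
from h import *
goto(.4657,-.0879,.06,9.8);goto(.4657,-.0879,.002,9.8)"
```

```text
delta [16.4, -100.3, 192.6] dr [-0.0015, -0.0034, -0.1706] t 10.6 rows>=3.5
delta [16.2, -100.2, 250.6] dr [-0.0015, -0.0034, -0.1706] t 10.6 rows>=4.3
```

```bash
python3 -m jog '{"delta_pos":[[5,-30,40],[12,-70,80],[16,-100,125],[16,-100,170],[16,-100,205],[16,-100,225],[16,-100,232],[16,-100,232]],"dr":[[0,-0.003,-0.06],[0,-0.003,-0.12],[0,-0.003,-0.17],[0,-0.003,-0.17],[0,-0.003,-0.17],[0,-0.003,-0.17],[0,-0.003,-0.17],[0,-0.003,-0.17]],"gripper":[1,1,0.7,0.5,0.5,0.5,0.5,0.5]}'
python3 - <<'E'
from h import *
s,im=snap('wrist','w9.png');where();goto(.4657,-.0879,.002,9.8)
E
```

```text
time_s: 11.6
ee_pos: [0.4656, -0.0882, 0.0207]
tool_rot: [-3.129, -0.267, -0.0]
ft_force: [0.1, -0.2, 0.2]
gripper_width: 0.751
t 11.65 ee [ 0.4661 -0.0884  0.0213] yaw 9.76 tilt 0.1 F [-0.3  0.   0.8] w 0.752 q [-0.24  0.12  2.21  0.    0.81  1.16]
delta [-0.4, -0.5, 19.3] dr [-0.001, -0.0015, -0.0007] t 11.65 rows>=0.3
```

View pics/w9.png

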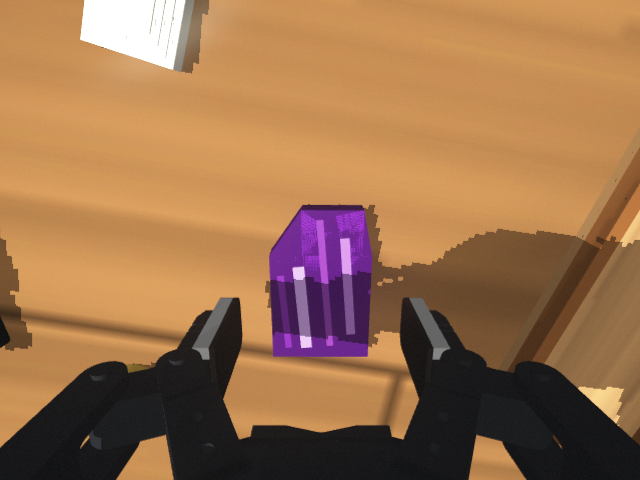

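```bash
python3 -m jog '{"delta_pos":[[0,0,9],[0,0,17],[0,0,19],[0,0,19],[0,0,19],[0,0,19],[0,0,19],[0,0,19]],"dr":[[0,0,0],[0,0,0],[0,0,0],[0,0,0],[0,0,0],[0,0,0],[0,0,0],[0,0,0]],"gripper":[0.5,0.5,0.3,0,-0.4,-1,-1,-1]}' 45
python3 - <<'E'
from h import *
where();goto(.5519,.2388,.1,9.5)
E
```

```text
time_s: 12.65
ee_pos: [0.4662, -0.0883, 0.0023]
tool_rot: [-3.129, -0.267, -0.002]
ft_force: [-0.2, 0.0, 0.5]
gripper_width: 0.495
t 12.65 ee [ 0.4662 -0.0883  0.0023] yaw 9.76 tilt 0.1 F [-0.2  0.   0.5] w 0.495 q [-0.24  0.16  2.21  0.    0.77  1.16]
delta [140.1, -307.9, -97.2] dr [-0.001, -0.0015, 0.0046] t 12.65 rows>=5.6
```

```bash
python3 -m jog '{"delta_pos":[[0,0,-5],[0,0,-20],[0,0,-50],[5,-12,-90],[22,-50,-98],[45,-100,-98],[68,-150,-98],[90,-198,-98]],"dr":[[0,0,0],[0,0,0],[0,0,0],[0,0,0],[0,0,0],[0,0,0],[0,0,0],[0,0,0]],"gripper":[-1,-1,-1,-1,-1,-1,-1,-1]}'; python3 -m jog '{"delta_pos":[[22,-48,0],[40,-90,0],[50,-108,0],[50,-110,0],[50,-110,0],[50,-110,0],[50,-110,0],[50,-110,0]],"dr":[[0,0,0.004],[0,0,0.004],[0,0,0.004],[0,0,0.004],[0,0,0.004],[0,0,0.004],[0,0,0.004],[0,0,0.004]],"gripper":[-1,-1,-1,-1,-1,-1,-1,-1]}'
python3 - <<'E'
from h import *
s,im=snap('wrist','w10.png');where();goto(.5519,.2388,.0155,9.5)
E
```

```text
time_s: 13.65
ee_pos: [0.522, 0.1238, 0.1024]
tool_rot: [-3.129, -0.267, -0.006]
ft_force: [0.3, -0.4, -0.9]
gripper_width: 0.499
time_s: 14.65
ee_pos: [0.5526, 0.24, 0.1027]
tool_rot: [-3.13, -0.26, -0.006]
ft_force: [0.2, 0.4, -0.2]
gripper_width: 0.493
t 14.7 ee [0.5526 0.2402 0.1027] yaw 9.5 tilt 0.22 F [-0.5  0.2 -1. ] w 0.497 q [0.37 0.24 1.89 0.   1.01 1.77]
delta [-1.3, 1.3, 87.2] dr [-0.0009, -0.0038, -0.0] t 14.7 rows>=1.4
```

View pics/w10.png

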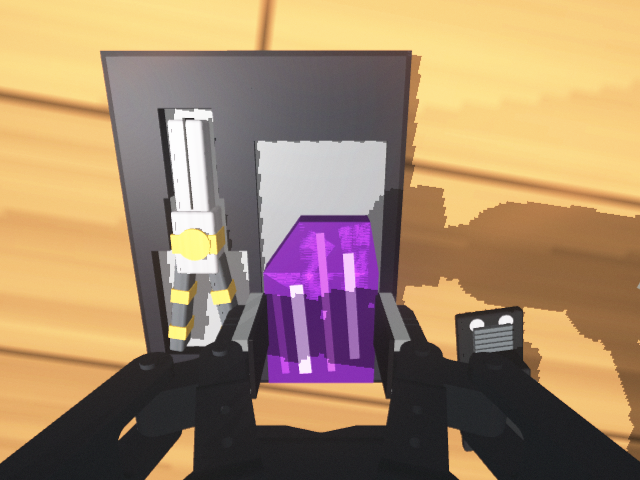

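```bash
python3 -m jog '{"delta_pos":[[-1,1,25],[-1,1,50],[-1,1,65],[-1,1,74],[-1,1,79],[-1,1,82],[-1,1,84.5],[-1,1,86]],"dr":[[0,-0.004,0],[0,-0.004,0],[0,-0.004,0],[0,-0.004,0],[0,-0.004,0],[0,-0.004,0],[0,-0.004,0],[0,-0.004,0]],"gripper":[-1,-1,-1,-1,-1,-1,-1,-1]}'
python3 - <<'E'
from h import *
s,im=snap('wrist','w11.png');where();goto(.5519,.2388,.0155,9.5)
E
```

```text
time_s: 15.7
ee_pos: [0.5524, 0.2393, 0.017]
tool_rot: [-3.13, -0.26, -0.001]
ft_force: [-0.2, 0.8, -1.7]
gripper_width: 0.493
t 15.75 ee [0.5522 0.2392 0.0168] yaw 9.5 tilt 0.06 F [ 0.5  0.5 -0.4] w 0.497 q [0.37 0.34 1.94 0.   0.86 1.77]
delta [-0.4, 0.3, 1.3] dr [-0.001, -0.0001, -0.0] t 15.75 rows>=0.0
```

View pics/w11.png

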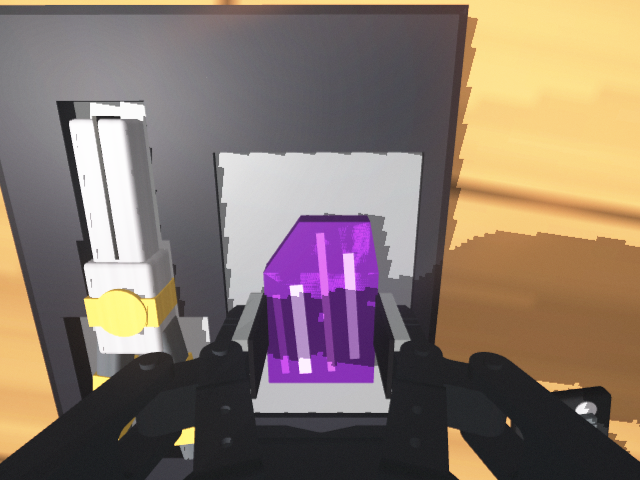

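```bash
python3 -m jog '{"delta_pos":[[0,0,0.5],[0,0,1],[0,0,1.5],[0,0,1.7],[0,0,1.7],[0,0,1.7],[0,0,1.7],[0,0,1.7]],"dr":[[0,0,0],[0,0,0],[0,0,0],[0,0,0],[0,0,0],[0,0,0],[0,0,0],[0,0,0]],"gripper":[-1,-1,-1,-1,-0.05,0.05,0.15,0.2]}'; python3 -m jog '{"delta_pos":[[0,0,0],[0,0,-4],[0,0,-15],[0,0,-40],[0,0,-80],[0,0,-100],[0,0,-100],[0,0,-100]],"dr":[[0,0,0],[0,0,0],[0,0,0],[0,0,0],[0,0,0],[0,0,0],[0,0,0],[0,0,0]],"gripper":[0.2,0.2,0.2,0.4,0.8,1,1,1]}'
python3 - <<'E'
from h import *
s,im=snap('wrist','w12.png');where();goto(.46,.0948,.06,18.15);goto(.5,-.1,.2,-162)
E
```

```text
time_s: 16.75
ee_pos: [0.5523, 0.2392, 0.015]
tool_rot: [-3.13, -0.26, -0.0]
ft_force: [1.1, -0.9, -0.8]
gripper_width: 0.598
time_s: 17.75
ee_pos: [0.5513, 0.2387, 0.1138]
tool_rot: [-3.13, -0.26, 0.003]
ft_force: [-0.1, 0.0, -1.1]
gripper_width: 0.999
t 17.8 ee [0.551  0.2386 0.1132] yaw 9.5 tilt 0.16 F [-0.1 -0.8 -0.3] w 1.001 q [0.37 0.23 1.88 0.   1.04 1.77]
delta [-113.3, 126.8, 53.5] dr [-0.0006, 0.0027, -0.1509] t 17.8 rows>=2.9
delta [-106.4, 325.5, -86.6] dr [0.0041, 0.0008, 2.9933] t 17.8 rows>=16.0
```

View pics/w12.png

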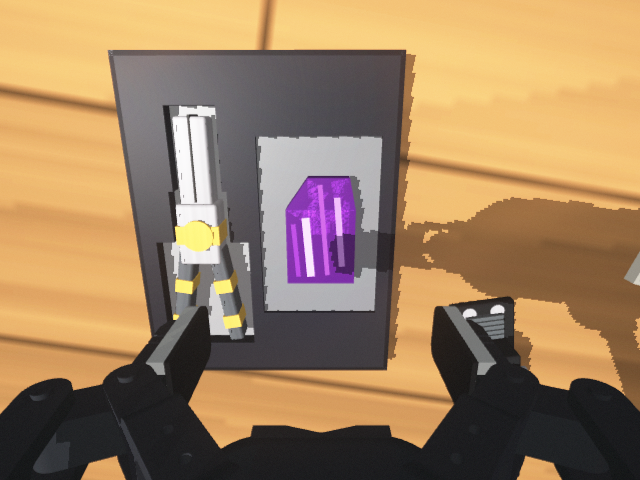

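```bash
python3 -m jog '{"delta_pos":[[-20,22,0],[-55,60,0],[-90,100,0],[-108,120,0],[-114,127,0],[-114,127,0],[-114,127,0],[-114,127,0]],"dr":[[0,0,-0.05],[0,0,-0.1],[0,0,-0.15],[0,0,-0.15],[0,0,-0.15],[0,0,-0.15],[0,0,-0.15],[0,0,-0.15]],"gripper":[1,1,1,1,1,1,1,1]}'
python3 - <<'E'
from h import *
s,im=snap('wrist','w13.png');where();
im=cv2.imread('pics/w13.png'); cv2.imwrite('pics/w13a.png',cv2.resize(im[120:440,210:430],None,fx=1.8,fy=1.8,interpolation=cv2.INTER_CUBIC))
E
```

```text
time_s: 18.8
ee_pos: [0.4601, 0.0953, 0.1135]
tool_rot: [-3.102, -0.495, 0.004]
ft_force: [-0.1, 0.2, 0.7]
gripper_width: 0.999
t 18.85 ee [0.46   0.0952 0.1135] yaw 18.15 tilt 0.15 F [ 0.6 -0.1  0.8] w 0.996 q [ 0.15 -0.02  2.15  0.    1.01  1.4 ]
```

View pics/w13a.png

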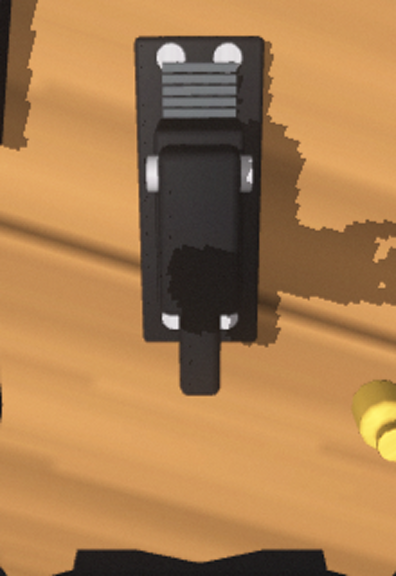

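Run:
```python
from h import *
c=cam('wrist');A=lambda x,y:(x/1.8+210,y/1.8+120)
o=[(c,(60,23,8),A(135,38)),(c,(60,-23,8),A(265,38)),(c,(-60,23,8),A(143,342)),(c,(-60,-23,8),A(257,342))]
p=fit(o,(.46,.095,.3));p=fit(o,(.46,.095,.3),False)
goto(p[0],p[1],.05,np.degrees(p[2]));goto(p[0],p[1],.012,np.degrees(p[2]))
im=cv2.imread('pics/w13.png'); cv2.imwrite('pics/w13b.png',cv2.resize(im[130:330,270:370],None,fx=3,fy=3,interpolation=cv2.INTER_CUBIC)+40)
```

```text
xy [0.4616 0.0959] yaw 18.17 dz mm [-1.8] rms px 0.11 max 0.2
xy [0.462 0.096] yaw 18.17 dz mm [] rms px 0.47 max 0.7
delta [2.3, -0.1, 63.5] dr [-0.0009, 0.0025, -0.0004] t 18.85 rows>=1.0
delta [2.3, -0.1, 101.5] dr [-0.0009, 0.0025, -0.0004] t 18.85 rows>=1.6
```

View pics/w13b.png

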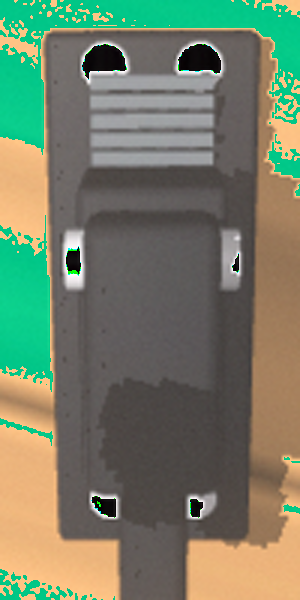

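Run:
```python
from h import *
c=cam('wrist'); a=np.radians(18.17)
for z in (.01,.02,.03,.042):
  for uv in [(294,207),(294,227),(347,207),(347,227),(291,217),(351,217)]:
    X=atz(c,uv,z)-[.4618,.096,0]; print(z,uv,np.round([X[0]*np.cos(a)+X[1]*np.sin(a),-X[0]*np.sin(a)+X[1]*np.cos(a)],4))
p=np.array([.4618,.096])+.012*-np.array([np.cos(a),np.sin(a)]);print(p);goto(p[0],p[1],.045,18.17);goto(p[0],p[1],.012,18.17)
```

```text
0.01 (294, 207) [0.0177 0.0179]
0.01 (294, 227) [0.004  0.0182]
0.01 (347, 207) [ 0.0177 -0.0171]
0.01 (347, 227) [ 0.004  -0.0174]
0.01 (291, 217) [0.0109 0.02  ]
0.01 (351, 217) [ 0.0109 -0.0199]
0.02 (294, 207) [0.0201 0.0171]
0.02 (294, 227) [0.0069 0.0174]
0.02 (347, 207) [ 0.02   -0.0164]
0.02 (347, 227) [ 0.0069 -0.0167]
0.02 (291, 217) [0.0135 0.0192]
0.02 (351, 217) [ 0.0135 -0.0191]
0.03 (294, 207) [0.0224 0.0164]
0.03 (294, 227) [0.0098 0.0167]
0.03 (347, 207) [ 0.0224 -0.0157]
0.03 (347, 227) [ 0.0097 -0.016 ]
0.03 (291, 217) [0.0161 0.0184]
0.03 (351, 217) [ 0.0161 -0.0183]
0.042 (294, 207) [0.0252 0.0156]
0.042 (294, 227) [0.0132 0.0158]
0.042 (347, 207) [ 0.0251 -0.0149]
0.042 (347, 227) [ 0.0132 -0.0151]
0.042 (291, 217) [0.0192 0.0174]
0.042 (351, 217) [ 0.0192 -0.0173]
[0.45039837 0.09225795]
delta [-9.9, -0.1, 68.6] dr [-0.0009, 0.0025, -0.0004] t 18.85 rows>=1.1
delta [-9.8, -0.1, 101.6] dr [-0.0009, 0.0025, -0.0004] t 18.85 rows>=1.6
```

```bash
python3 -m jog '{"delta_pos":[[-6,0,5],[-10,0,20],[-10,0,45],[-10,0,70],[-10,0,85],[-10,0,95],[-10,0,101],[-10,0,101.5]],"dr":[[0,0.002,0],[0,0.002,0],[0,0.002,0],[0,0.002,0],[0,0.002,0],[0,0.002,0],[0,0.002,0],[0,0.002,0]],"gripper":[0.4,0.4,0.4,0.4,0.4,0.4,0.4,0.4]}'
python3 - <<'E'
from h import *
where()
s,im=snap('wrist','w14.png')
E
```

```text
time_s: 19.85
ee_pos: [0.4504, 0.0921, 0.012]
tool_rot: [-3.102, -0.495, 0.001]
ft_force: [-0.6, 0.4, 0.3]
gripper_width: 0.702
t 19.85 ee [0.4504 0.0921 0.012 ] yaw 18.15 tilt 0.06 F [-0.6  0.4  0.3] w 0.702 q [0.15 0.12 2.24 0.   0.79 1.4 ]
```

View pics/w14.png

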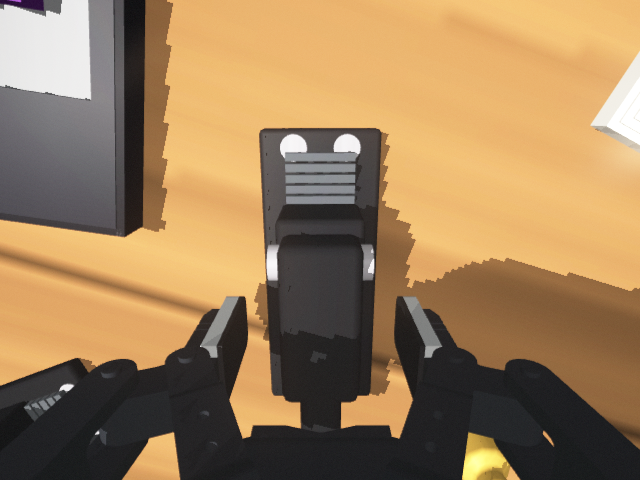

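```bash
python3 -m jog '{"delta_pos":[[0,0,0],[0,0,0],[0,0,0],[0,0,0],[0,0,0],[0,0,-2],[0,0,-10],[0,0,-25]],"dr":[[0,0,0],[0,0,0],[0,0,0],[0,0,0],[0,0,0],[0,0,0],[0,0,0],[0,0,0]],"gripper":[0,-0.4,-1,-1,-1,-1,-1,-1]}' 95
python3 - <<'E'
from h import *
where()
s,im=snap('wrist','w15.png');where()
a=np.radians(-9.74); 
# stretcher point -> tray local (0,39.75); TCP at stretcher local (-12,0)
l=np.array([-12,39.75])/1000; X=np.array([.4804,-.2753])+[np.cos(a)*l[0]-np.sin(a)*l[1],np.sin(a)*l[0]+np.cos(a)*l[1]];print(X)
goto(X[0],X[1],.1,-9.74)
E
```

```text
time_s: 20.9
ee_pos: [0.4492, 0.0919, 0.0369]
tool_rot: [-3.102, -0.495, 0.005]
ft_force: [0.5, -0.2, -5.4]
gripper_width: 0.329
t 20.9 ee [0.4492 0.0919 0.0369] yaw 18.14 tilt 0.18 F [ 0.5 -0.2 -5.4] w 0.329 q [0.15 0.07 2.23 0.   0.85 1.4 ]
t 20.95 ee [0.4515 0.0923 0.0395] yaw 18.15 tilt 0.1 F [ 0.7 -0.5 -2.6] w 0.324 q [0.15 0.07 2.22 0.   0.85 1.4 ]
[ 0.47529778 -0.23409284]
delta [-79.0, 317.5, -60.8] dr [-0.0009, -0.0016, 0.4867] t 20.95 rows>=5.3
```

View pics/w15.png

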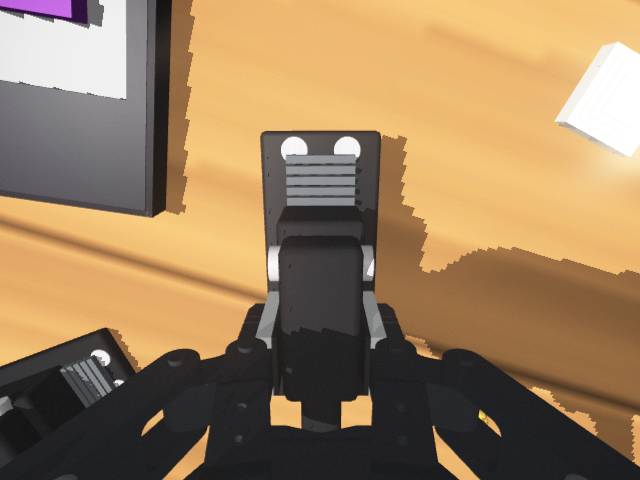

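```bash
python3 -m jog '{"delta_pos":[[0,0,-30],[-10,40,-60],[-22,90,-60],[-35,140,-60],[-48,190,-60],[-60,240,-60],[-70,285,-60],[-79,317,-60]],"dr":[[0,0,0],[0,0,0.05],[0,0,0.13],[0,0,0.21],[0,0,0.3],[0,0,0.38],[0,0,0.45],[0,0,0.487]],"gripper":[-1,-1,-1,-1,-1,-1,-1,-1]}'; python3 -m jog '{"delta_pos":[[0,0,0],[0,0,0],[0,0,0],[0,0,0],[0,0,0],[0,0,0],[0,0,0],[0,0,0]],"dr":[[0,0,0],[0,0,0],[0,0,0],[0,0,0],[0,0,0],[0,0,0],[0,0,0],[0,0,0]],"gripper":[-1,-1,-1,-1,-1,-1,-1,-1]}';python3 - <<'E'
from h import *
s,im=snap('wrist','w16.png');where()
goto(.4753,-.2341,.022,-9.74)
E
```

```text
time_s: 21.95
ee_pos: [0.4754, -0.236, 0.0999]
tool_rot: [-3.13, 0.272, -0.004]
ft_force: [0.3, 0.4, -5.2]
gripper_width: 0.325
time_s: 22.95
ee_pos: [0.4754, -0.236, 0.0999]
tool_rot: [-3.129, 0.272, -0.004]
ft_force: [-0.1, -0.5, -5.4]
gripper_width: 0.327
t 23.0 ee [ 0.4754 -0.236   0.1   ] yaw -9.93 tilt 0.16 F [ 0.   0.4 -6.2] w 0.327 q [-0.51  0.11  2.04  0.    0.99  1.23]
delta [-0.7, -1.8, 78.0] dr [-0.0006, -0.0028, -0.0032] t 23.0 rows>=1.2
```

View pics/w16.png

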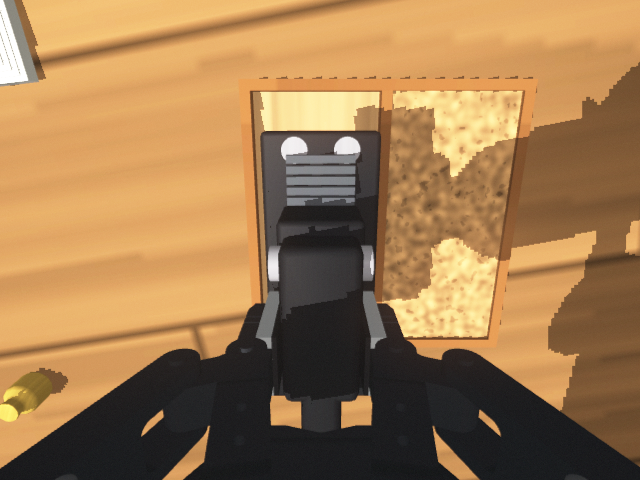

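```bash
python3 -m jog '{"delta_pos":[[-1,-2,20],[-1,-2,42],[-1,-2,56],[-1,-2,66],[-1,-2,72],[-1,-2,76],[-1,-2,78],[-1,-2,79]],"dr":[[0,-0.003,-0.003],[0,-0.003,-0.003],[0,-0.003,-0.003],[0,-0.003,-0.003],[0,-0.003,-0.003],[0,-0.003,-0.003],[0,-0.003,-0.003],[0,-0.003,-0.003]],"gripper":[-1,-1,-1,-1,-1,-1,-1,-1]}';python3 - <<'E'
from h import *
s,im=snap('wrist','w17.png');where()
E
```

```text
time_s: 24.0
ee_pos: [0.4753, -0.2341, 0.0213]
tool_rot: [-3.13, 0.267, -0.001]
ft_force: [0.1, -0.4, -5.1]
gripper_width: 0.326
t 24.05 ee [ 0.4753 -0.234   0.0212] yaw -9.75 tilt 0.03 F [-0.4  0.9 -5.5] w 0.325 q [-0.5   0.22  2.09  0.    0.83  1.24]
```

View pics/w17.png

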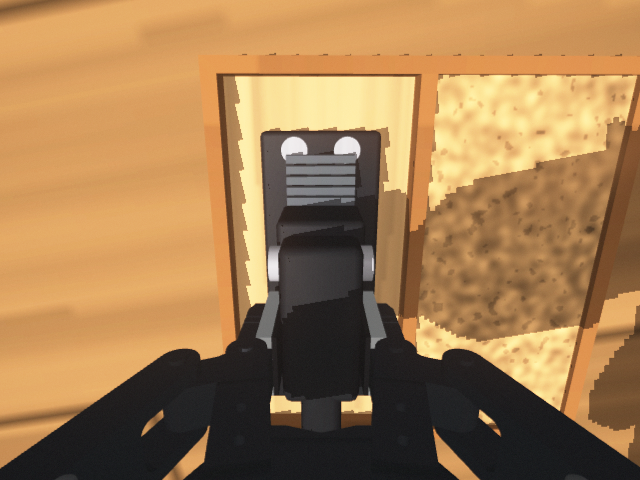

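```bash
python3 -m jog '{"delta_pos":[[0,0,1],[0,0,2],[0,0,3],[0,0,3.3],[0,0,3.3],[0,0,3.3],[0,0,3.3],[0,0,3.3]],"dr":[[0,0,0],[0,0,0],[0,0,0],[0,0,0],[0,0,0],[0,0,0],[0,0,0],[0,0,0]],"gripper":[-1,-1,-1,-1,-1,-1,-1,-1]}'; python3 -m jog '{"delta_pos":[[0,0,0],[0,0,0],[0,0,0],[0,0,0],[0,0,-10],[0,0,-40],[0,0,-80],[0,0,-120]],"dr":[[0,0,0],[0,0,0],[0,0,0],[0,0,0],[0,0,0],[0,0,0],[0,0,0],[0,0,0]],"gripper":[-0.2,0,0.1,0.1,0.1,0.1,0.4,1]}';python3 - <<'E'
from h import *
s,im=snap('wrist','w18.png');where()
goto(.65,-.0743,.12,-3.25)
E
```

```text
time_s: 25.05
ee_pos: [0.4755, -0.2342, 0.0194]
tool_rot: [-3.13, 0.267, -0.001]
ft_force: [-3.9, 1.7, 6.7]
gripper_width: 0.33
time_s: 26.05
ee_pos: [0.4753, -0.2341, 0.141]
tool_rot: [-3.13, 0.267, -0.001]
ft_force: [0.7, -0.3, 0.0]
gripper_width: 0.891
t 26.1 ee [ 0.4788 -0.236   0.1473] yaw -9.75 tilt 0.58 F [ 1.9 -0.3  4.3] w 0.963 q [-0.5   0.06  2.    0.    1.07  1.24]
delta [141.1, -188.5, 28.2] dr [0.0035, -0.0096, -0.1134] t 26.1 rows>=3.8
```

View pics/w18.png

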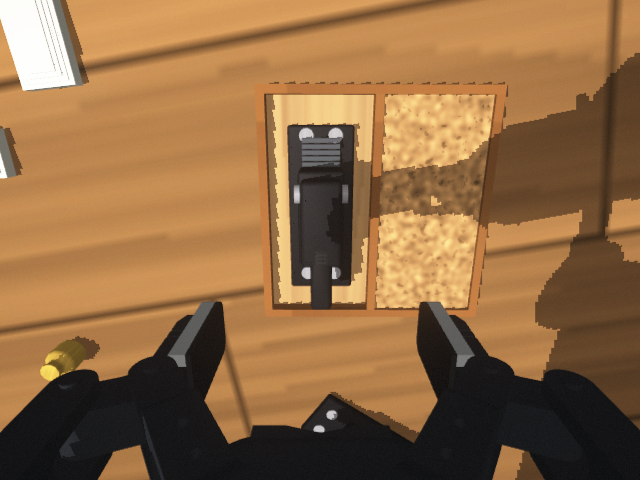

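```bash
python3 -m jog '{"delta_pos":[[20,-27,0],[55,-73,5],[90,-120,15],[120,-160,25],[137,-183,28],[141,-188,28],[141,-188,28],[141,-188,28]],"dr":[[0,-0.009,-0.03],[0,-0.009,-0.06],[0,-0.009,-0.09],[0,-0.009,-0.113],[0,-0.009,-0.113],[0,-0.009,-0.113],[0,-0.009,-0.113],[0,-0.009,-0.113]],"gripper":[1,0.6,0.3,0.3,0.3,0.3,0.3,0.3]}';python3 - <<'E'
from h import *
s,im=snap('wrist','w19.png');where()
goto(.65,-.0743,.002,-3.25)
E
```

```text
time_s: 27.1
ee_pos: [0.6492, -0.0757, 0.1205]
tool_rot: [3.136, -0.091, 0.0]
ft_force: [-0.4, -0.4, -0.1]
gripper_width: 0.649
t 27.15 ee [ 0.6492 -0.0758  0.1205] yaw -3.35 tilt 0.22 F [0.  0.2 0.9] w 0.649 q [-0.15  0.31  1.76 -0.    1.07  1.48]
delta [0.6, -2.0, 118.5] dr [0.0038, -0.0004, -0.0017] t 27.15 rows>=1.9
```

View pics/w19.png

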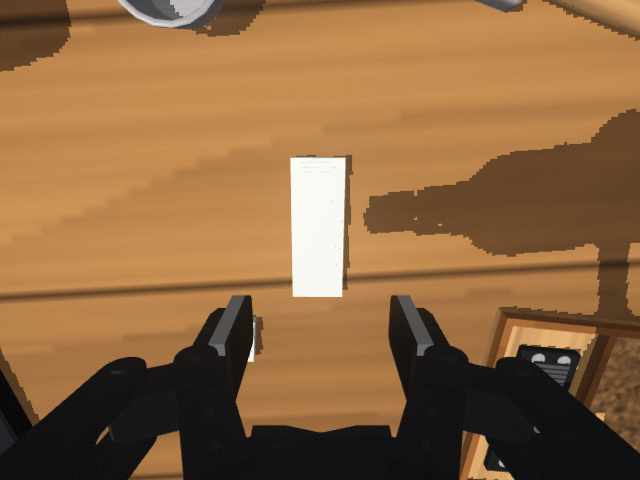

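```bash
python3 -m jog '{"delta_pos":[[1,-2,30],[1,-2,60],[1,-2,85],[1,-2,102],[1,-2,112],[1,-2,117],[1,-2,118],[1,-2,118]],"dr":[[0.004,0,-0.002],[0.004,0,-0.002],[0.004,0,-0.002],[0.004,0,-0.002],[0.004,0,-0.002],[0.004,0,-0.002],[0.004,0,-0.002],[0.004,0,-0.002]],"gripper":[0.3,0.3,0.3,0.3,0.3,0.3,0.3,0.3]}';python3 - <<'E'
from h import *
s,im=snap('wrist','w20.png');where()
goto(.65,-.0743,.002,-3.25)
E
```

```text
time_s: 28.15
ee_pos: [0.651, -0.0743, 0.0033]
tool_rot: [-3.14, 0.088, -0.003]
ft_force: [0.7, 0.1, 0.2]
gripper_width: 0.648
t 28.2 ee [ 0.651  -0.0743  0.0033] yaw -3.22 tilt 0.11 F [-0.3  0.7  0.6] w 0.649 q [-0.15  0.44  1.82  0.    0.88  1.48]
delta [-1.0, 0.0, 1.3] dr [-0.0001, -0.0019, 0.0004] t 28.2 rows>=0.0
```

View pics/w20.png

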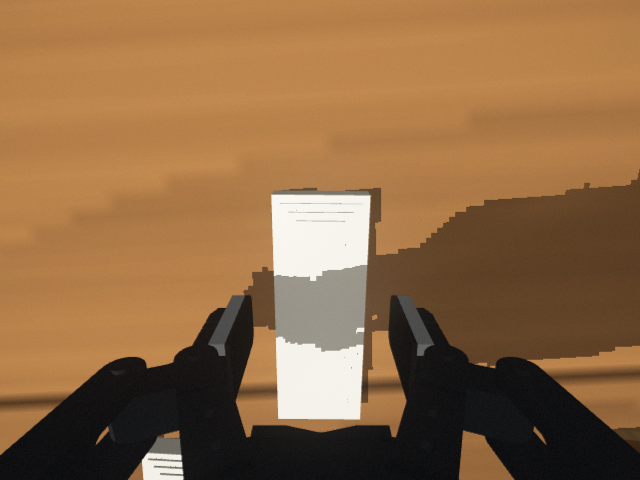

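```bash
python3 -m jog '{"delta_pos":[[-1,0,1],[-1,0,1.8],[-1,0,1.8],[-1,0,1.8],[-1,0,1.8],[-1,0,1.8],[-1,0,1.8],[-1,0,1.8]],"dr":[[0,-0.002,0],[0,-0.002,0],[0,-0.002,0],[0,-0.002,0],[0,-0.002,0],[0,-0.002,0],[0,-0.002,0],[0,-0.002,0]],"gripper":[0.3,0.1,-0.1,-0.4,-1,-1,-1,-1]}' 50;python3 - <<'E'
from h import *
where()
a=np.radians(-9.74); l=np.array([0,-39.75])/1000; X=np.array([.4804,-.2753])+[np.cos(a)*l[0]-np.sin(a)*l[1],np.sin(a)*l[0]+np.cos(a)*l[1]];print(X)
goto(X[0],X[1],.1,-9.74)
E
```

```text
time_s: 29.2
ee_pos: [0.6504, -0.0743, 0.0019]
tool_rot: [-3.14, 0.088, -0.001]
ft_force: [-0.2, 0.8, 4.0]
gripper_width: 0.399
t 29.2 ee [ 0.6504 -0.0743  0.0019] yaw -3.22 tilt 0.03 F [-0.2  0.8  4. ] w 0.399 q [-0.15  0.45  1.82  0.    0.87  1.48]
[ 0.47367519 -0.31447703]
delta [-162.9, 249.7, -98.2] dr [-0.0, -0.0004, 0.1137] t 29.2 rows>=5.0
```

```bash
python3 -m jog '{"delta_pos":[[0,0,-4],[0,0,-20],[0,0,-55],[-15,23,-95],[-40,62,-105],[-68,105,-105],[-97,150,-105],[-125,192,-105]],"dr":[[0,0,0],[0,0,0],[0,0,0],[0,0,0.01],[0,0,0.03],[0,0,0.06],[0,0,0.09],[0,0,0.113]],"gripper":[-1,-1,-1,-1,-1,-1,-1,-1]}'; python3 -c "
from h import *
where(); goto(.4737,-.3145,.1,-9.74)"
```

```text
time_s: 30.2
ee_pos: [0.5137, -0.2603, 0.1079]
tool_rot: [3.13, -0.266, 0.002]
ft_force: [0.8, -0.7, -1.3]
gripper_width: 0.401
t 30.2 ee [ 0.5137 -0.2603  0.1079] yaw -9.73 tilt 0.09 F [ 0.8 -0.7 -1.3] w 0.401 q [-0.51  0.19  1.94  0.    1.01  1.23]
delta [-30.3, 60.2, 7.9] dr [0.0005, -0.0016, 0.0001] t 30.2 rows>=1.1
```

```bash
python3 -m jog '{"delta_pos":[[-10,20,0],[-22,44,0],[-30,60,3],[-30,60,8],[-30,60,8],[-30,60,8],[-30,60,8],[-30,60,8]],"dr":[[0,-0.002,0],[0,-0.002,0],[0,-0.002,0],[0,-0.002,0],[0,-0.002,0],[0,-0.002,0],[0,-0.002,0],[0,-0.002,0]],"gripper":[-1,-1,-1,-1,-1,-1,-1,-1]}'; python3 -c "
from h import *
s,im=snap('wrist','w21.png')
where(); goto(.4737,-.3145,.0165,-9.74)"
```

```text
time_s: 31.2
ee_pos: [0.4744, -0.3141, 0.1]
tool_rot: [3.13, -0.265, -0.001]
ft_force: [-0.1, -0.5, -1.3]
gripper_width: 0.405
t 31.25 ee [ 0.4743 -0.3141  0.1   ] yaw -9.7 tilt 0.03 F [-0.9  0.2 -2.3] w 0.4 q [-0.63  0.18  1.96 -0.    1.    1.11]
delta [-0.5, 0.4, 83.5] dr [0.0005, 0.0003, 0.0007] t 31.25 rows>=1.3
```

View pics/w21.png

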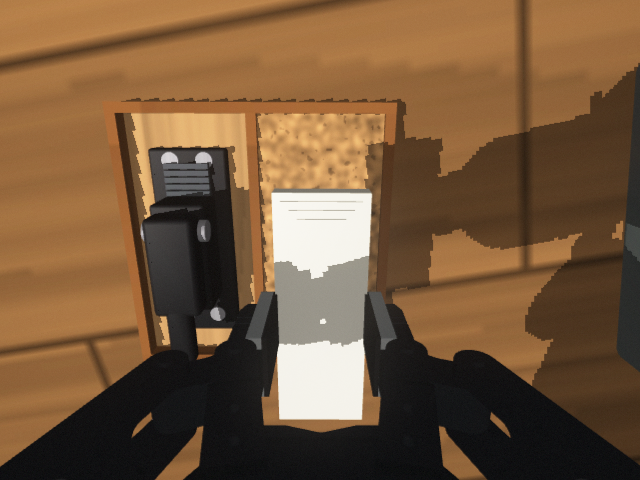

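```bash
python3 -m jog '{"delta_pos":[[0,0,25],[0,0,48],[0,0,62],[0,0,71],[0,0,76],[0,0,79],[0,0,81.5],[0,0,83]],"dr":[[0,0,0],[0,0,0],[0,0,0],[0,0,0],[0,0,0],[0,0,0],[0,0,0],[0,0,0]],"gripper":[-1,-1,-1,-1,-1,-1,-1,-1]}'; python3 -c "
from h import *
s,im=snap('wrist','w22.png')
where(); goto(.4737,-.3145,.0149,-9.74)"
```

```text
time_s: 32.25
ee_pos: [0.4746, -0.3143, 0.0173]
tool_rot: [3.129, -0.266, 0.0]
ft_force: [1.0, -0.3, -0.5]
gripper_width: 0.398
t 32.3 ee [ 0.4744 -0.3142  0.0171] yaw -9.7 tilt 0.04 F [ 0.1 -1.8 -0.7] w 0.402 q [-0.63  0.29  2.01 -0.    0.84  1.11]
delta [-0.6, 0.4, 2.2] dr [0.0006, -0.0, 0.0006] t 32.3 rows>=0.0
```

View pics/w22.png

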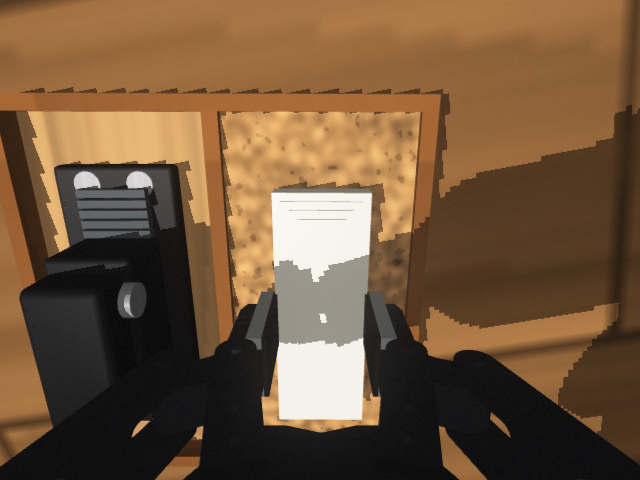

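```bash
python3 -m jog '{"delta_pos":[[0,0,0.6],[0,0,1.2],[0,0,1.8],[0,0,2.3],[0,0,2.5],[0,0,2.5],[0,0,2.5],[0,0,2.5]],"dr":[[0,0,0],[0,0,0],[0,0,0],[0,0,0],[0,0,0],[0,0,0],[0,0,0],[0,0,0]],"gripper":[-1,-1,-1,-1,-1,-1,-1,-1]}'; python3 -c "
from h import *
where()"
```

```text
time_s: 33.3
ee_pos: [0.4744, -0.3142, 0.0148]
tool_rot: [3.13, -0.266, -0.0]
ft_force: [-2.7, 2.0, 4.6]
gripper_width: 0.405
t 33.3 ee [ 0.4744 -0.3142  0.0148] yaw -9.7 tilt 0.04 F [-2.7  2.   4.6] w 0.405 q [-0.63  0.29  2.01 -0.    0.84  1.11]
```

Contact at +4.6 N, so the bevel is on the cork. Release gently and rise.

```bash
python3 -m jog '{"delta_pos":[[0,0,0],[0,0,0],[0,0,0],[0,0,0],[0,0,-2],[0,0,-6],[0,0,-20],[0,0,-45]],"dr":[[0,0,0],[0,0,0],[0,0,0],[0,0,0],[0,0,0],[0,0,0],[0,0,0],[0,0,0]],"gripper":[-0.2,-0.1,0,0.05,0.05,0.05,0.05,0.2]}'; python3 -m jog '{"delta_pos":[[0,0,-40],[0,0,-80],[0,0,-110],[0,0,-120],[0,0,-120],[0,0,-120],[0,0,-120],[0,0,-120]],"dr":[[0,0,0],[0,0,0],[0,0,0],[0,0,0],[0,0,0],[0,0,0],[0,0,0],[0,0,0]],"gripper":[0.5,1,1,1,1,1,1,1]}'; python3 -c "
from h import *
snap('wrist','w23.png');snap('top','t23.png');snap('scene','s23.png')
where()"
```

```text
time_s: 34.3
ee_pos: [0.4738, -0.3138, 0.0602]
tool_rot: [-3.13, 0.266, 0.002]
ft_force: [0.6, 0.7, -0.3]
gripper_width: 0.603
time_s: 35.3
ee_pos: [0.4735, -0.3134, 0.179]
tool_rot: [-3.129, 0.266, 0.005]
ft_force: [0.8, -0.5, 0.2]
gripper_width: 1.002
t 35.45 ee [ 0.4738 -0.3137  0.1797] yaw -9.71 tilt 0.13 F [ 0.4  1.  -0.3] w 1.0 q [-0.63  0.1   1.89 -0.    1.15  1.11]
```

View pics/w23.png

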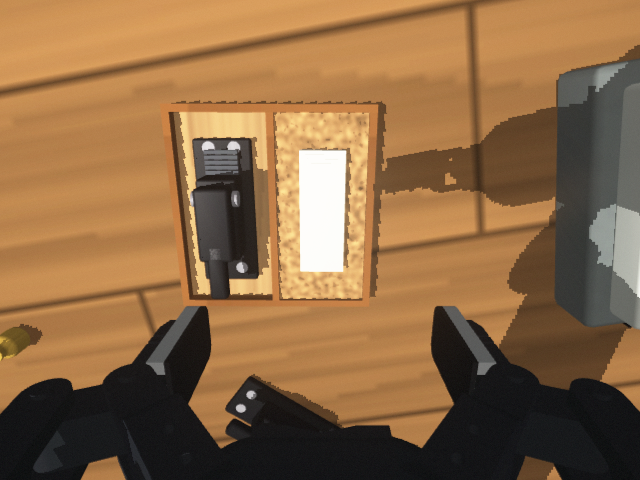

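View pics/t23.png

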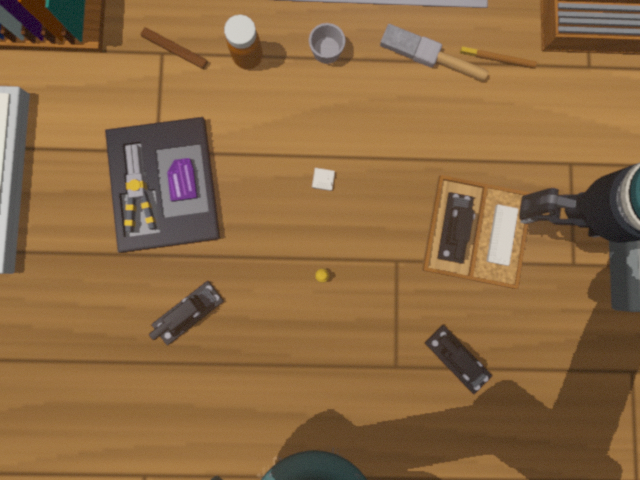

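View pics/s23.png

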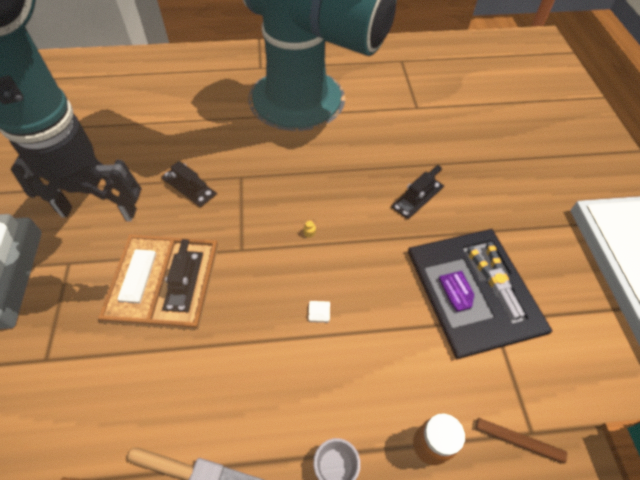

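Run:
```python
import cv2
t=cv2.imread('pics/t23.png');s=cv2.imread('pics/s23.png')
a=cv2.resize(t[110:260,100:225],None,fx=3,fy=3,interpolation=cv2.INTER_CUBIC)
b=cv2.resize(s[225:375,405:555],None,fx=3,fy=3,interpolation=cv2.INTER_CUBIC)
cv2.imwrite('pics/both.png',cv2.hconcat([a,b]))
from h import *
print(tri([(cam('top'),(134.5,185)),(cam('scene'),(501,279))]), 'expected pliers', .5432,.3158,.028)
```

```text
[0.54410183 0.31897221 0.02210466] expected pliers 0.5432 0.3158 0.028
```

View pics/both.png

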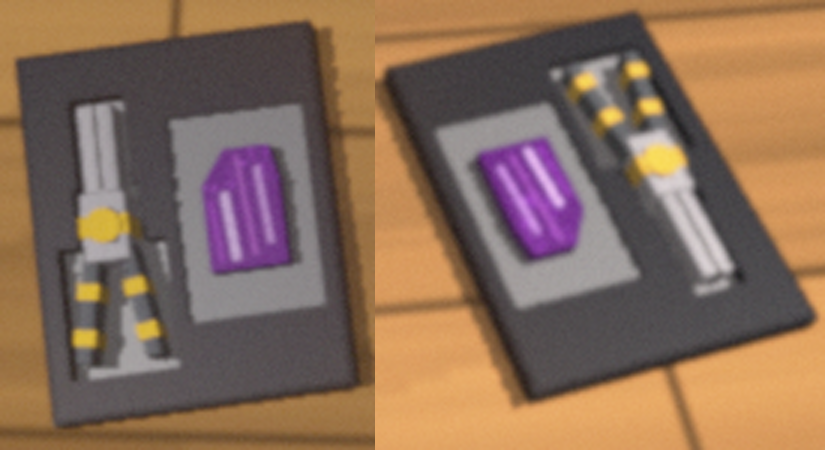

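There is time left, so I take one closer look straight above the pliers before handing in.

```bash
python3 -c "
from h import *
goto(.53,.28,.17,9.5)"
```

```text
delta [-44.7, -594.7, 10.1] dr [-0.0009, 0.0022, -0.3352] t 35.45 rows>=9.5
```

```bash
python3 -m jog '{"delta_pos":[[-2,-30,0],[-6,-80,0],[-10,-135,0],[-14,-190,0],[-18,-245,0],[-22,-300,0],[-26,-355,3],[-30,-410,5]],"dr":[[0,0,-0.03],[0,0,-0.07],[0,0,-0.11],[0,0,-0.15],[0,0,-0.19],[0,0,-0.23],[0,0,-0.28],[0,0,-0.335]],"gripper":[1,1,1,1,1,1,1,1]}'; python3 -c "
from h import *
where();goto(.53,.28,.17,9.5)"
```

```text
time_s: 36.45
ee_pos: [0.5135, 0.0973, 0.1752]
tool_rot: [-3.13, -0.263, 0.002]
ft_force: [0.7, -0.3, 0.1]
gripper_width: 0.997
t 36.45 ee [0.5135 0.0973 0.1752] yaw 9.6 tilt 0.09 F [ 0.7 -0.3  0.1] w 0.997 q [0.14 0.02 1.99 0.   1.14 1.54]
delta [46.8, -177.4, 5.3] dr [-0.0011, 0.0011, 0.0017] t 36.45 rows>=2.9
```

```bash
python3 -m jog '{"delta_pos":[[10,-40,0],[22,-85,0],[34,-130,3],[43,-163,5],[47,-177,5],[47,-177,5],[47,-177,5],[47,-177,5]],"dr":[[0,0,0],[0,0,0],[0,0,0],[0,0,0],[0,0,0],[0,0,0],[0,0,0],[0,0,0]],"gripper":[1,1,1,1,1,1,1,1]}'
python3 - <<'E'
from h import *
s,im=snap('wrist','w24.png');where()
im=cv2.imread('pics/w24.png'); cv2.imwrite('pics/w24a.png',cv2.resize(im[80:340,180:440],None,fx=2.2,fy=2.2,interpolation=cv2.INTER_CUBIC))
E
```

```text
time_s: 37.45
ee_pos: [0.5304, 0.2784, 0.1704]
tool_rot: [-3.13, -0.26, 0.002]
ft_force: [0.3, 0.4, -0.5]
gripper_width: 0.997
t 37.5 ee [0.5304 0.2785 0.1704] yaw 9.51 tilt 0.08 F [ 0.3 -0.2  0.8] w 1.002 q [0.44 0.17 1.84 0.   1.14 1.85]
```

View pics/w24a.png

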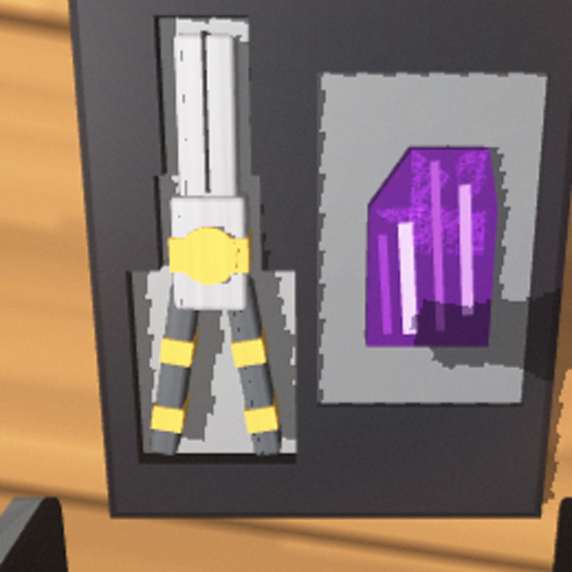

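The pliers (crop (210,250)) lie wholly within the cut-out, with floor visible around them. The offcut (430,250) is flat in its bay. I'm handing in.

```bash
python3 -c "
from h import *
print(env.job_done()); where()"
```

```text
the job is handed in; nothing more can be done
None
the job is handed in; nothing more can be done
```

Both kits are made up, and I handed the job in at about 37.5 s of the 106 s allowed. It reports no verdict.

- **Order:** I placed the pliers in the foam case, then the offcut beside them. The stretcher then went into the tray's deep bay, and the opal bevel onto the cork. The stretcher I used was the farthest of the three look-alikes, about 0.47 m from the base.
- **Laying down the glass:** I set both pieces down slowly and opened the fingers only at floor height. The bevel showed about 5 N of contact before release. The offcut showed no clear contact force, so its release height came from measurement.
- **Final pictures:** The last wrist, top and scene views show:
  - the pliers wholly inside their pocket;
  - the offcut and the bevel flat in their bays;
  - the stretcher standing on its base;
  - the square bevel at the same pixels as at the start.
- **Checks that disagreed:**
  - The two-view height of the pliers' brass disc came out at 22 mm against 28 mm expected. I put this down to coarse pixel picking; it doesn't suggest the pliers are sitting high.
  - While I held the pliers, two estimates of their height in the grip differed by about 10 mm. The placing itself went cleanly.
  - The stretcher met the floor about 1 mm earlier than planned.

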